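# Load the platform shaker and set its speed

### The arm

A 7-joint arm with a two-finger parallel gripper is mounted at the origin on the work surface. World frame = base frame: x ahead of the robot, y to its left, z up, the work surface at z = 0. Lengths are in m, angles in rad, forces in N, time in s.
With the tool pointing down it reaches from about 0.4 to 0.9 m from the base axis. Payload 5.5 kg.
Tool frame: the origin (TCP) lies midway between the tips of the shut fingers; the grasp point (between the pads) lies 19 mm behind it (r.tcp_to_grasp is the distance from the TCP to the grasp point, in m); z points along the fingers, y is the line along which they close (so a half turn about z gives the same grasp; the last joint's range is limited). The gripper opens to 85 mm and grips with 20 to 120 N. Pads are 22 mm wide; open, the fingers measure 114 mm over their backs; the gripper's body (76 mm by 85 mm) begins 54 mm behind the grasp point. The pads swing forward as they close: fully open they stand 13 mm farther back than shut.
Start: joints at [1.393, 0.501, -0.427, 1.55, 0.221, 1.138, -0.21], TCP at [0.277, -0.588, 0.231] pointing down, gripper open.
Joint ranges: [-2.88, 2.88], [-0.31, 2.03], [-1.54, 1.56], [0.2, 2.42], [-1.41, 4.55], [0.19, 2.02], [-2.57, 2.57]. Speed limits (rad/s): [2.57, 2.57, 3.14, 3.14, 3.14, 3.14, 3.14].

### API

Orientations are given as a rotation vector (axis times angle).
In Python, from cell import r gives the robot as it stands.
- The arm moves only by the tool move_arm, never from a script. Its argument "increments" is a list of rows, each an object of numbers: "x", "y", "z": the shift along the tool's x, y, z in m; "ax", "ay", "az": the turn, a rotation vector about the tool's x, y, z in degrees; "gripper": the opening, from -1 (shut) to 1 (fully open). In form: [{"x": .., "y": .., "z": .., "ax": .., "ay": .., "az": .., "gripper": ..}, ...]. A call has 1 to 10 rows; each row shifts and turns the commanded pose from where the row before left it, along the tool's axes as they then stand; what a row does not reach is not made up. A row lasts 1/10 s, in which the tool goes at most 50 mm and 8.59 degrees, less where a joint would pass 70% of its speed; a pose out of reach is approached as far as the arm can. A call with a gripper value outside its range is refused whole. The fingers move at their own pace and stop on an object; the grip force is fixed at half the most. Time passes only in rows, so rows that do not move let the fingers close. It gives the time, the measured TCP pose, the force, the opening and the grip force at its end, in the units of the state.
- r.sense(): the state, without advancing time (a new reading comes with each control period).
- r.get_image(name): name is "side" or "top" or "wrist"; returns a dict with "frame" (400x640x3 uint8, red, green, blue), "fx", "fy", "cx", "cy" (pixels), "extrinsics" (4x4, takes a point from camera to world coordinates); the wrist camera has in their place "T_tool_cam" (4x4, takes a point from camera to tool coordinates, whose origin is the TCP and whose axes are the flange's). Camera axes: x right, y up, looking along -z (the intrinsics and any distortion apply to the point x, -y, -z); pixel columns grow to the right and rows downward; lengths in m; the calibration is good to about 2 mm. A picture is of the moment at which its call begins: read the wrist's pose just before it. There is no depth.
- r.finish_job(): hands the job in; it is judged then, once.
The state is a dict: "time": time; "joints": joint angles; "joint_velocities": joint speeds; "tau": joint torques, N m; "tcp_pos": TCP position; "ee_rot": TCP orientation; "force": force on the tool from outside, world axes, zero at the start; "ft_torque": the same for the moment, N m; "opening": finger opening in m; "grip_force": force on a finger pad.
Only numpy, scipy, OpenCV 4.12 (cv2) and the standard library are available. Lean on these libraries where they do the work, as an engineer would, in place of code of your own. Each camera call takes 0.05 s, during which the arm holds its last target. There are 200 camera calls.

### The job

Load and start the shaker: move every sample jar from the two white trays into the free pockets of the blue tray, carry the blue tray level, without tipping it, to the shaker and set it down inside the white outline on the platform, and only then turn the numbered speed sleeve so that 5 stands at the yellow index. Stack the two emptied white trays squarely on each other in the middle of the green mat, at whatever point in the job suits you. The jars must stay upright, and nothing else on the bench is to be disturbed; something may get knocked aside while you work, so check and put it right.

Things in the scene. Friction and masses are not known exactly. Their poses are not given: they have to be found in the camera images.
- blue: BLUE sample tray, 214 x 46 x 30 mm, walls and floor 4 mm thick; five 38 mm square pockets in a row at x = -84, -42, 0, 42, 84 mm, dividers up to 26 mm. About 140 g, loose; can be gripped across its width, fingers straddling it at mid-length. Origin: centre of underside, x along its length, z up. Starts with two jars
- white1: WHITE sample tray, 214 x 46 x 30 mm, walls and floor 4 mm thick; five 38 mm square pockets in a row at x = -84, -42, 0, 42, 84 mm, dividers up to 26 mm. About 140 g, loose; can be gripped across its width, fingers straddling it at mid-length. Origin: centre of underside, x along its length, z up. Starts with some jars or none
- white2: WHITE sample tray, 214 x 46 x 30 mm, walls and floor 4 mm thick; five 38 mm square pockets in a row at x = -84, -42, 0, 42, 84 mm, dividers up to 26 mm. About 140 g, loose; can be gripped across its width, fingers straddling it at mid-length. Origin: centre of underside, x along its length, z up. Same as white1
- jar1: glass sample jar with black screw cap: 29 mm diameter, 58 mm tall, cap 30 mm diameter over the top 16 mm, about 45 g. Stands in a tray pocket 4 mm above the tray's underside, the cap 16 to 32 mm above the tray's rim. Origin: centre of underside, z up. Starts in the blue tray.
- jar2: glass sample jar with black screw cap: 29 mm diameter, 58 mm tall, cap 30 mm diameter over the top 16 mm, about 45 g. Stands in a tray pocket 4 mm above the tray's underside, the cap 16 to 32 mm above the tray's rim. Origin: centre of underside, z up. Starts in the blue tray.
- jar3: glass sample jar with black screw cap: 29 mm diameter, 58 mm tall, cap 30 mm diameter over the top 16 mm, about 45 g. Stands in a tray pocket 4 mm above the tray's underside, the cap 16 to 32 mm above the tray's rim. Origin: centre of underside, z up. Starts in a white tray; may be absent (None from the start).
- jar4: glass sample jar with black screw cap: 29 mm diameter, 58 mm tall, cap 30 mm diameter over the top 16 mm, about 45 g. Stands in a tray pocket 4 mm above the tray's underside, the cap 16 to 32 mm above the tray's rim. Origin: centre of underside, z up. Starts in a white tray; may be absent (None from the start).
- jar5: glass sample jar with black screw cap: 29 mm diameter, 58 mm tall, cap 30 mm diameter over the top 16 mm, about 45 g. Stands in a tray pocket 4 mm above the tray's underside, the cap 16 to 32 mm above the tray's rim. Origin: centre of underside, z up. Starts in a white tray; may be absent (None from the start).
- jar6: glass sample jar with black screw cap: 29 mm diameter, 58 mm tall, cap 30 mm diameter over the top 16 mm, about 45 g. Stands in a tray pocket 4 mm above the tray's underside, the cap 16 to 32 mm above the tray's rim. Origin: centre of underside, z up. Starts in a white tray; may be absent (None from the start).
- jar7: glass sample jar with black screw cap: 29 mm diameter, 58 mm tall, cap 30 mm diameter over the top 16 mm, about 45 g. Stands in a tray pocket 4 mm above the tray's underside, the cap 16 to 32 mm above the tray's rim. Origin: centre of underside, z up. Starts in a white tray; may be absent (None from the start).
- shaker: the platform shaker: fixed white box 300 (x) x 270 (y) mm with a dark blue front deck 71 mm high, which carries the speed sleeve, and the platform behind it. Origin: centre of its underside; front faces its -x
- platform_mid (a point): centre of the top of the shaker's platform, 85 mm above the bench: a plate 150 (x) x 250 (y) mm with black rubber top, a 7 mm high rim round its edge and in the middle a white outline 82 (x) x 230 (y) mm inside where the tray goes, its length along y. Axes: x away from the shaker's front, z up
- sleeve (a joint): angle of the speed sleeve, rad: number k (0 to 8) is at the index when it reads k x 0.5236; grows as the sleeve turns clockwise seen from above. It clicks into a detent at each number (about 0.1 N m to turn on; let go between two numbers it springs to the nearer). End stops at 0 and 8
- sleeve_grip (a point): on the vertical axis of the speed sleeve, 93 mm above the bench. Sleeve: black ribbed cylinder, 44 mm diameter, 77 to 107 mm above the bench; below it a white skirt, 92 mm diameter, 71 to 77 mm above the bench, with black numbers 0 to 8 anticlockwise, turns with it; red line on top points to the 0. It stands 155 mm in front of the platform's centre
- dial_index (a point): the yellow index mark on the front deck, at the skirt's edge on the shaker's front side: the number next to it is the one that is set
- mat_mid (a point): centre of the top (3 mm above the bench) of a thin green mat, 260 (x) x 100 (y) mm, fixed on the bench, where empty trays are stacked. x along its length
- beaker: bystander: glass beaker, 52 mm diameter, 70 mm tall; origin under its centre
- spatula: bystander: steel spoon spatula 150 mm long lying on the bench
- weight: bystander: brass balance weight, 38 mm diameter, 50 mm tall; origin under its centre
- amber: bystander: amber reagent bottle, 64 mm diameter, 120 mm tall; origin under its centre
- dish: bystander: white porcelain dish, 90 mm diameter, 22 mm tall; origin under its centre
- pot: bystander: white pot with red lid, 60 mm diameter, 70 mm tall; origin under its centre

How it is judged:
By the outcome, as a careful person would: the job done as asked, in the order asked, and still so for the second after the job is handed in, with the robot touching nothing.
Of jar3, jar4, jar5, jar6, jar7 only 2 to 3 are there at a start; the rules pass over those that are not, and their reading is None.
At some moment in a run one of blue, white1, white2 may be knocked a few centimetres aside while the robot is not near it.
It also fails if it takes over 210 s, if anything falls off the work surface, if the arm or the gripper's body presses on something with over 40 N, if the wrist force passes 120 N, or if a joint passes its speed limit or range.

## Working session

There is one attempt and no reset: what is moved stays moved. The work goes in short steps, Python scripts to look and compute and a tool call to move; the robot and the scene stay as the last step left them, time stands still between calls to the robot, and variables do not carry over. Pictures are saved under pics/ and viewed, at most 14 in all, crops included, and the job is handed in when it is done.

Besides the shell and the picture viewer there is one more tool, called after ">>>" as name([rows], argument=value, ...), one row to a line, values as JSON. move_arm: Moves the arm, as the interface text tells. Its arguments: {"type":"object","properties":{"increments":{"type":"array","items":{"type":"object","properties":{"x":{"type":"number"},"y":{"type":"number"},"z":{"type":"number"},"ax":{"type":"number"},"ay":{"type":"number"},"az":{"type":"number"},"gripper":{"type":"number"}}}}},"required":["increments"]}

```bash
ls; mkdir -p pics
python3 - <<'E'
from cell import r
import cv2,numpy as np
np.set_printoptions(precision=4,suppress=True)
s=r.sense()
for k,v in s.items(): print(k,v)
for n in("side","top","wrist"):
    d=r.get_image(n); cv2.imwrite(f"pics/{n}0.png",d["frame"][:,:,::-1]); print(n,{k:v for k,v in d.items() if k!="frame"})
print(r.tcp_to_grasp)
E
```

```text
pics
time 0.0
joints [ 1.3932  0.5019 -0.4268  1.5515  0.2208  1.1383 -0.2103]
joint_velocities [-0.0013  0.0001 -0.0006  0.001   0.0017 -0.001   0.0002]
tau [  0.0005 -56.9526  -5.8163 -28.0942   0.0107   0.0119  -0.    ]
tcp_pos [ 0.277  -0.5872  0.2302]
ee_rot [-3.0636 -0.6864  0.0006]
force [0.1751 0.055  0.2261]
ft_torque [-0.0145 -0.0361  0.018 ]
grip_force 0.0
opening 0.08554861200387104
side {'fx': 490.98221795459057, 'fy': 490.98221795459057, 'cx': 320.32965770922414, 'cy': 196.07367413617428, 'extrinsics': array([[-0.9962,  0.0425, -0.0764,  0.4795],
       [-0.087 , -0.5574,  0.8257,  1.0636],
       [-0.0075,  0.8291,  0.559 ,  0.7797],
       [ 0.    ,  0.    ,  0.    ,  1.    ]])}
top {'fx': 400.1069151585893, 'fy': 400.1069151585893, 'cx': 322.85578998919584, 'cy': 197.074266602305, 'extrinsics': array([[-0.0078,  0.9878, -0.1554,  0.3923],
       [-0.9999, -0.0096, -0.0105,  0.0503],
       [-0.0119,  0.1553,  0.9878,  1.1923],
       [ 0.    ,  0.    ,  0.    ,  1.    ]])}
wrist {'fx': 331.0029163911603, 'fy': 331.0029163911603, 'cx': 318.6752540336974, 'cy': 200.81012346499986, 'T_tool_cam': array([[ 0.0008,  0.9651,  0.262 ,  0.0664],
       [ 1.    , -0.0006, -0.001 , -0.001 ],
       [-0.0008,  0.262 , -0.9651, -0.1433],
       [ 0.    ,  0.    ,  0.    ,  1.    ]])}
0.0187
```

View pics/top0.png

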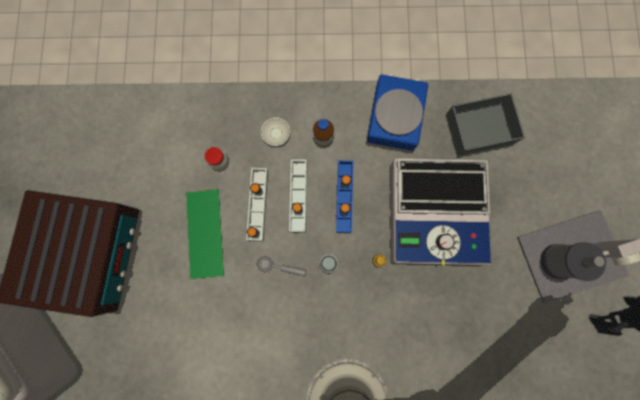

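View pics/side0.png

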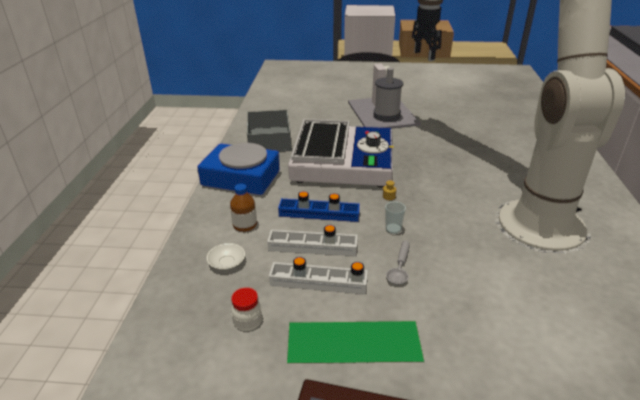

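The top view shows three trays lying along world x: white at (257,204) with 2 jars, white at (298,196) with 1, and blue at (345,196) with 2. The mat is at (205,233) and the shaker at (442,210). The side view agrees. Next: coarse positions.

```bash
cat > h.py <<'E'
from cell import r
import cv2,numpy as np
from scipy.spatial.transform import Rotation as R
np.set_printoptions(precision=4,suppress=True)
def grab(n,save=None):
    s=r.sense(); d=r.get_image(n)
    if n=="wrist":
        T=np.eye(4);T[:3,:3]=R.from_rotvec(s["ee_rot"]).as_matrix();T[:3,3]=s["tcp_pos"];E=T@d["T_tool_cam"]
    else: E=d["extrinsics"]
    d["E"]=E
    if save: cv2.imwrite(f"pics/{save}.png",d["frame"][:,:,::-1])
    return d
def world(d,uv,z):
    u,v=uv; E=d["E"]
    q=E[:3,:3]@np.array([(u-d["cx"])/d["fx"],-(v-d["cy"])/d["fy"],-1.])
    p=E[:3,3]; return p+q*(z-p[2])/q[2]
def pix(d,P):
    c=np.linalg.inv(d["E"])@np.append(P,1); return np.array([d["cx"]+d["fx"]*c[0]/-c[2], d["cy"]-d["fy"]*c[1]/-c[2]])
HSV={"orange":((4,150,120),(18,255,255)),"blue":((105,130,60),(125,255,255)),"green":((60,120,50),(85,255,255)),"white":((0,0,165),(179,45,255)),"red":((0,150,90),(3,255,255)),"yellow":((22,150,120),(32,255,255))}
def mask(d,c):
    return cv2.inRange(cv2.cvtColor(d["frame"],cv2.COLOR_RGB2HSV),*map(np.array,HSV[c]))
def blobs(d,c,amin,z,box=None,k=0):
    m=mask(d,c)
    if k: m=cv2.morphologyEx(m,cv2.MORPH_CLOSE,np.ones((k,k)))
    out=[]
    for q in cv2.findContours(m,cv2.RETR_EXTERNAL,cv2.CHAIN_APPROX_NONE)[0]:
        if cv2.contourArea(q)<amin: continue
        W=np.array([world(d,p[0],z)[:2] for p in q],np.float32)
        (cx,cy),(w,h),a=cv2.minAreaRect(W)
        if w<h: w,h,a=h,w,a+90
        out.append((q[:,0].mean(0).round(1),np.array([cx,cy]),np.array([w,h]),(a+90)%180-90))
    return out
def show(d,c,amin,z,**k):
    for b in blobs(d,c,amin,z,**k): print(c,"px",b[0],"xy",b[1],"wh",b[2],"ang %.1f"%b[3])
E
python3 - <<'E'
from h import *
d=grab("top")
show(d,"orange",8,.062);show(d,"blue",300,.03,k=7);show(d,"green",300,.003);show(d,"white",200,.03,k=5)
for n,z in(((443,241),.107),((443,263),.071),((442,187),.085),((329,263),0),((380,260),.05)):print(n,world(d,n,z))
E
```

```text
orange px [251.5 231.5] xy [0.4736 0.2649] wh [0.0201 0.0198] ang 89.5
orange px [344.8 207.4] xy [0.5395 0.001 ] wh [0.0201 0.0199] ang -0.9
orange px [296.8 207. ] xy [0.5422 0.1377] wh [0.0201 0.0173] ang 89.5
orange px [254.7 187.4] xy [0.5999 0.2588] wh [0.0206 0.0202] ang 1.0
orange px [346.  179.1] xy [ 0.6207 -0.0047] wh [0.0206 0.0173] ang -0.9
blue px [442.7 241.3] xy [ 0.4432 -0.2813] wh [0.263  0.1112] ang 88.3
blue px [344.3 196.2] xy [ 0.5792 -0.0001] wh [0.2096 0.0429] ang -2.2
blue px [395.7 111.2] xy [ 0.8361 -0.1658] wh [0.2172 0.1514] ang -11.4
green px [204.3 233.7] xy [0.4744 0.4168] wh [0.2543 0.0951] ang 5.3
white px [347. 376.] xy [0.0751 0.0001] wh [0.1667 0.0578] ang -88.4
white px [631.9 251.2] xy [ 0.4073 -0.821 ] wh [0.0608 0.0554] ang -73.0
white px [443. 242.] xy [ 0.4421 -0.2808] wh [0.0891 0.0889] ang -3.4
white px [426.4 207.6] xy [ 0.5784 -0.284 ] wh [0.2695 0.1486] ang 88.0
white px [257.9 200.6] xy [0.5593 0.2594] wh [0.2096 0.0443] ang -2.9
white px [297.7 195.8] xy [0.5835 0.1377] wh [0.2094 0.0451] ang -1.2
white px [275.2 132. ] xy [0.7758 0.2058] wh [0.071 0.069] ang 44.1
(443, 241) [ 0.4403 -0.2604  0.107 ]
(443, 263) [ 0.3816 -0.2674  0.071 ]
(442, 187) [ 0.5919 -0.2721  0.085 ]
(329, 263) [0.3835 0.0465 0.    ]
(380, 260) [ 0.3911 -0.097   0.05  ]
```

>>> move_arm([
  {"z": -0.03, "az": 8.4},
  {"z": -0.03, "az": 8.4},
  {"z": -0.03, "az": 8.4},
  {"x": 0.021, "y": -0.044},
  {"x": 0.021, "y": -0.044},
  {"x": 0.021, "y": -0.044},
  {"x": 0.021, "y": -0.044},
  {"x": 0.021, "y": -0.044},
  {"x": 0.021, "y": -0.044},
  {"x": 0.021, "y": -0.044},
])

```text
invalid input at $.increments[0]: expected keys x, y, z, ax, ay, az, gripper
```

>>> move_arm([
  {"x": 0.021, "y": -0.044},
  {"x": 0.021, "y": -0.044},
  {"x": 0.021, "y": -0.044},
  {"x": 0.021, "y": -0.044},
  {"x": 0.021, "y": -0.044},
  {"x": 0.021, "y": -0.044},
  {"x": 0.021, "y": -0.044},
  {"x": 0.021, "y": -0.044},
  {"x": 0.021, "y": -0.044},
  {"x": 0},
])

```text
invalid input at $.increments[0]: expected keys x, y, z, ax, ay, az, gripper
```

```bash
cat > look.py <<'E'
import sys
from h import *
d=grab("wrist",sys.argv[1] if len(sys.argv)>1 else None)
s=r.sense();print(s["time"],s["tcp_pos"],s["ee_rot"],s["opening"],s["grip_force"])
show(d,"orange",20,.062);show(d,"blue",300,.03,k=15);show(d,"green",300,.003);show(d,"white",500,.03,k=15)
E
python3 look.py w1
```

```text
0.25 [ 0.2772 -0.5876  0.2308] [-3.0647 -0.6866  0.0002] 0.08521922106314028 0.0
white px [516.9 391.8] xy [ 0.1374 -0.9359] wh [0.0488 0.0312] ang -64.7
white px [120.5 391.9] xy [-0.0819 -0.4728] wh [0.0502 0.0312] ang -64.7
white px [ 79.2 301.1] xy [ 0.0237 -0.3924] wh [0.2685 0.073 ] ang -42.7
white px [453.5  68. ] xy [ 0.4287 -0.6596] wh [0.0456 0.0454] ang -88.9
white px [357.9 157.6] xy [ 0.2545 -0.6219] wh [0.7489 0.4012] ang -64.7
```

View pics/w1.png

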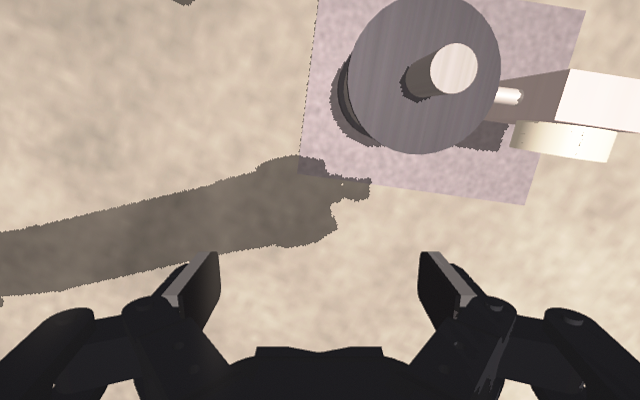

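The moves were refused because every key is required. This view is from the start pose and shows only a pot on a stand at upper right and the fingers. I'll resend with all keys.

>>> move_arm([
  {"x": 0, "y": 0, "z": -0.03, "ax": 0, "ay": 0, "az": 8.4, "gripper": 1},
  {"x": 0, "y": 0, "z": -0.03, "ax": 0, "ay": 0, "az": 8.4, "gripper": 1},
  {"x": 0, "y": 0, "z": -0.03, "ax": 0, "ay": 0, "az": 8.4, "gripper": 1},
  {"x": 0.021, "y": -0.044, "z": 0, "ax": 0, "ay": 0, "az": 0, "gripper": 1},
  {"x": 0.021, "y": -0.044, "z": 0, "ax": 0, "ay": 0, "az": 0, "gripper": 1},
  {"x": 0.021, "y": -0.044, "z": 0, "ax": 0, "ay": 0, "az": 0, "gripper": 1},
  {"x": 0.021, "y": -0.044, "z": 0, "ax": 0, "ay": 0, "az": 0, "gripper": 1},
  {"x": 0.021, "y": -0.044, "z": 0, "ax": 0, "ay": 0, "az": 0, "gripper": 1},
  {"x": 0.021, "y": -0.044, "z": 0, "ax": 0, "ay": 0, "az": 0, "gripper": 1},
  {"x": 0.021, "y": -0.044, "z": 0, "ax": 0, "ay": 0, "az": 0, "gripper": 1},
])

```text
time: 1.25
tcp_pos: [0.4245, -0.2778, 0.3215]
ee_rot: [3.141, 0.001, 0.0]
force: [1.3, -0.4, -0.1]
opening: 0.0859
grip_force: 0.0
```

>>> move_arm([
  {"x": 0.021, "y": -0.044, "z": 0, "ax": 0, "ay": 0, "az": 0, "gripper": 1},
  {"x": 0.021, "y": -0.044, "z": 0, "ax": 0, "ay": 0, "az": 0, "gripper": 1},
  {"x": 0.021, "y": -0.044, "z": 0, "ax": 0, "ay": 0, "az": 0, "gripper": 1},
  {"x": 0.021, "y": -0.044, "z": 0, "ax": 0, "ay": 0, "az": 0, "gripper": 1},
  {"x": 0.021, "y": -0.044, "z": 0, "ax": 0, "ay": 0, "az": 0, "gripper": 1},
  {"x": 0.021, "y": -0.044, "z": 0, "ax": 0, "ay": 0, "az": 0, "gripper": 1},
  {"x": 0.021, "y": -0.044, "z": 0, "ax": 0, "ay": 0, "az": 0, "gripper": 1},
  {"x": 0.021, "y": -0.044, "z": 0, "ax": 0, "ay": 0, "az": 0, "gripper": 1},
  {"x": 0.021, "y": -0.044, "z": 0, "ax": 0, "ay": 0, "az": 0, "gripper": 1},
  {"x": 0, "y": 0, "z": 0, "ax": 0, "ay": 0, "az": 0, "gripper": 1},
])

```text
time: 2.25
tcp_pos: [0.6125, 0.126, 0.3209]
ee_rot: [-3.135, -0.019, 0.0]
force: [0.1, 0.4, 0.2]
opening: 0.0856
grip_force: 0.0
```

```bash
python3 look.py w2
```

```text
2.3 [0.6122 0.1218 0.3208] [-3.1386 -0.0136  0.0017] 0.0855750535959565 0.0
orange px [416.8 223.8] xy [0.5403 0.002 ] wh [0.0221 0.0217] ang -89.1
orange px [309.6 220.7] xy [0.5429 0.1399] wh [0.0205 0.0202] ang -89.2
orange px [211.1 174.9] xy [0.601  0.2609] wh [0.0215 0.0213] ang -89.2
orange px [426.6 160. ] xy [ 0.6225 -0.0031] wh [0.0222 0.0219] ang -89.2
orange px [406.8  20.9] xy [0.7763 0.0334] wh [0.0317 0.013 ] ang -16.2
orange px [366.2  13.6] xy [0.7826 0.0787] wh [0.0245 0.0223] ang 0.6
blue px [564.4 281.8] xy [ 0.4318 -0.2481] wh [0.1677 0.1016] ang 88.5
blue px [411.4 181.8] xy [0.5815 0.004 ] wh [0.2131 0.0522] ang -2.3
blue px [557.3  45.3] xy [ 0.7615 -0.1622] wh [0.1992 0.0731] ang 78.6
blue px [389.9  11.8] xy [0.789  0.0465] wh [0.0365 0.0307] ang -89.4
green px [546.6 296.8] xy [ 0.4031 -0.2296] wh [0.0608 0.0184] ang 88.2
green px [118.2 230.7] xy [0.4829 0.4196] wh [0.2437 0.0997] ang 5.4
white px [120.  391.7] xy [0.2408 0.4493] wh [0.0632 0.0396] ang -88.9
white px [596.   17.8] xy [ 0.7835 -0.1908] wh [0.1193 0.0469] ang -89.4
white px [370.1 184.7] xy [0.5498 0.128 ] wh [0.9941 0.5074] ang -89.4
```

View pics/w2.png

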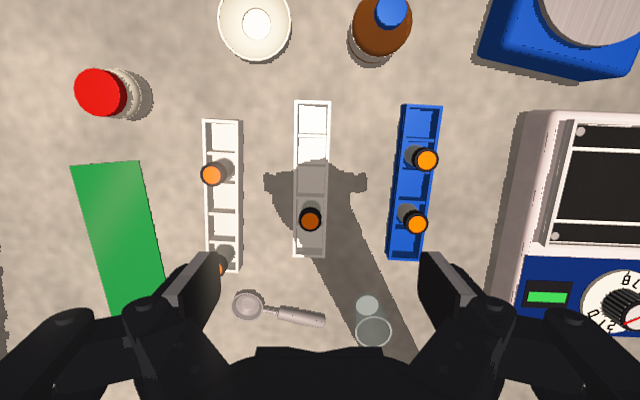

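The wrist view shows blue tray pockets ±42 occupied, jars at (417,224) and (427,160). The middle white tray has a jar at (310,221), and the left white tray has jars at (211,175) and (~218,265). The spatula, beaker, pot, dish and bottle are clear of these. I'll start with the jar in the middle tray at about (0.5425, 0.139).

>>> move_arm([
  {"x": -0.0175, "y": -0.0045, "z": 0.04, "ax": 0, "ay": 0, "az": 0, "gripper": 1},
  {"x": -0.0175, "y": -0.0045, "z": 0.04, "ax": 0, "ay": 0, "az": 0, "gripper": 1},
  {"x": -0.0175, "y": -0.0045, "z": 0.04, "ax": 0, "ay": 0, "az": 0, "gripper": 1},
  {"x": -0.0175, "y": -0.0045, "z": 0.04, "ax": 0, "ay": 0, "az": 0, "gripper": 1},
  {"x": 0, "y": 0, "z": 0, "ax": 0, "ay": 0, "az": 0, "gripper": 1},
  {"x": 0, "y": 0, "z": 0, "ax": 0, "ay": 0, "az": 0, "gripper": 1},
  {"x": 0, "y": 0, "z": 0, "ax": 0, "ay": 0, "az": 0, "gripper": 1},
])

```text
time: 3.0
tcp_pos: [0.5456, 0.134, 0.1639]
ee_rot: [-3.141, 0.001, -0.007]
force: [-0.4, 0.3, 1.0]
opening: 0.0854
grip_force: 0.0
```

```bash
python3 look.py w3 | head -5; python3 -c "
from h import *
s=r.sense();print(s['tcp_pos'],s['joint_velocities'])"
```

```text
3.05 [0.5457 0.1342 0.164 ] [-3.1408  0.0012 -0.0079] 0.08532320582057429 0.0
orange px [153.8 282.1] xy [0.4767 0.2712] wh [0.0224 0.012 ] ang -45.7
orange px [491.5 207.5] xy [0.5401 0.0015] wh [0.0225 0.0217] ang -90.0
orange px [312.6 204.5] xy [0.5425 0.1396] wh [0.0212 0.0211] ang -44.5
orange px [144.2 127.3] xy [0.6005 0.2615] wh [0.0223 0.0216] ang -7.1
[0.5457 0.1342 0.164 ] [-0.0028  0.0001 -0.0035  0.0062  0.0002 -0.0044 -0.004 ]
```

>>> move_arm([
  {"x": -0.003, "y": -0.005, "z": 0.04, "ax": 0, "ay": 0, "az": 0, "gripper": 1},
  {"x": 0, "y": 0, "z": 0.04, "ax": 0, "ay": 0, "az": 0, "gripper": 1},
  {"x": 0, "y": 0, "z": 0.03, "ax": 0, "ay": 0, "az": 0, "gripper": 1},
  {"x": 0, "y": 0, "z": 0.015, "ax": 0, "ay": 0, "az": 0, "gripper": 1},
  {"x": 0, "y": 0, "z": 0, "ax": 0, "ay": 0, "az": 0, "gripper": 1},
  {"x": 0, "y": 0, "z": 0, "ax": 0, "ay": 0, "az": 0, "gripper": 1},
  {"x": 0, "y": 0, "z": 0, "ax": 0, "ay": 0, "az": 0, "gripper": 1},
])

```text
time: 3.75
tcp_pos: [0.5415, 0.14, 0.0383]
ee_rot: [-3.141, -0.001, -0.006]
force: [0.3, 0.5, 0.5]
opening: 0.0854
grip_force: 0.0
```

>>> move_arm([
  {"x": 0, "y": 0, "z": 0, "ax": 0, "ay": 0, "az": 0, "gripper": -1},
  {"x": 0, "y": 0, "z": 0, "ax": 0, "ay": 0, "az": 0, "gripper": -1},
  {"x": 0, "y": 0, "z": 0, "ax": 0, "ay": 0, "az": 0, "gripper": -1},
  {"x": 0, "y": 0, "z": 0, "ax": 0, "ay": 0, "az": 0, "gripper": -1},
  {"x": 0, "y": 0, "z": 0, "ax": 0, "ay": 0, "az": 0, "gripper": -1},
  {"x": 0, "y": 0, "z": 0, "ax": 0, "ay": 0, "az": 0, "gripper": -1},
  {"x": 0, "y": 0, "z": 0, "ax": 0, "ay": 0, "az": 0, "gripper": -1},
  {"x": 0, "y": 0, "z": 0, "ax": 0, "ay": 0, "az": 0, "gripper": -1},
])

```text
time: 4.55
tcp_pos: [0.54, 0.1393, 0.0368]
ee_rot: [3.141, 0.002, 0.001]
force: [-1.9, -1.9, 6.0]
opening: 0.0282
grip_force: 58.8
```

>>> move_arm([
  {"x": 0, "y": 0, "z": -0.03, "ax": 0, "ay": 0, "az": 0, "gripper": -1},
  {"x": 0, "y": 0, "z": -0.04, "ax": 0, "ay": 0, "az": 0, "gripper": -1},
  {"x": 0, "y": 0, "z": -0.02, "ax": 0, "ay": 0, "az": 0, "gripper": -1},
  {"x": 0.01, "y": 0.034, "z": 0, "ax": 0, "ay": 0, "az": 0, "gripper": -1},
  {"x": 0.01, "y": 0.035, "z": 0, "ax": 0, "ay": 0, "az": 0, "gripper": -1},
  {"x": 0.01, "y": 0.035, "z": 0, "ax": 0, "ay": 0, "az": 0, "gripper": -1},
  {"x": 0.009, "y": 0.035, "z": 0, "ax": 0, "ay": 0, "az": 0, "gripper": -1},
  {"x": 0, "y": 0, "z": 0, "ax": 0, "ay": 0, "az": 0, "gripper": -1},
  {"x": 0, "y": 0, "z": 0, "ax": 0, "ay": 0, "az": 0, "gripper": -1},
  {"x": 0, "y": 0, "z": 0, "ax": 0, "ay": 0, "az": 0, "gripper": -1},
])

```text
time: 5.55
tcp_pos: [0.5783, 0.0018, 0.1261]
ee_rot: [-3.141, -0.004, 0.001]
force: [-0.2, 0.9, -1.4]
opening: 0.0283
grip_force: 59.2
```

```bash
python3 look.py w4
```

```text
5.6 [0.5783 0.0022 0.1263] [-3.1406 -0.0051  0.0004] 0.02800041922738739 59.218385964632034
orange px [318.4 278. ] xy [0.5321 0.0027] wh [0.0384 0.0383] ang 0.2
orange px [326.6 147.6] xy [ 0.6219 -0.0021] wh [0.0223 0.0219] ang 0.2
blue px [591.7 344.9] xy [ 0.4615 -0.2326] wh [0.124  0.0503] ang 58.4
blue px [315.5 313.5] xy [0.4843 0.005 ] wh [0.0462 0.0221] ang 85.5
blue px [323.3 142.1] xy [ 0.6172 -0.0005] wh [0.1409 0.0459] ang -2.4
white px [303.8 173.5] xy [0.5837 0.0327] wh [0.5582 0.3044] ang -82.0
```

View pics/w4.png

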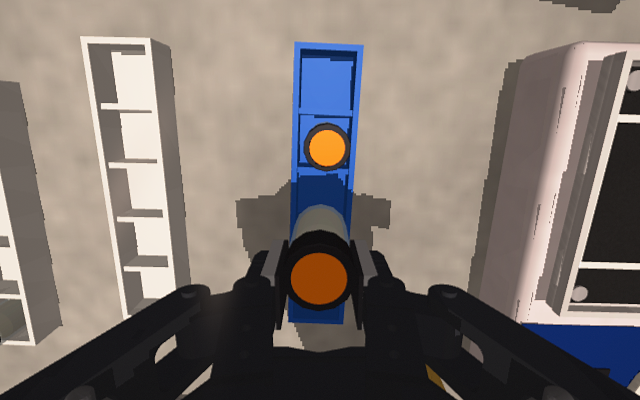

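The jar is held upright with its cap at (318,278). The blue tray's far end is at row 44 and all its other pockets look undisturbed. Next: the held jar's offset from the TCP.

```bash
python3 -c "
from h import *
d=grab('wrist');s=r.sense();P=world(d,(318.4,278),s['tcp_pos'][2]+.0255);print(P,P-s['tcp_pos'],s['ee_rot'])"
```

```text
[0.5809 0.0031 0.1518] [0.0025 0.0008 0.0255] [-3.1408 -0.0056  0.0002]
```

>>> move_arm([
  {"x": 0, "y": 0.002, "z": 0.03, "ax": 0, "ay": 0, "az": 0, "gripper": -1},
  {"x": 0, "y": 0, "z": 0.03, "ax": 0, "ay": 0, "az": 0, "gripper": -1},
  {"x": 0, "y": 0, "z": 0.017, "ax": 0, "ay": 0, "az": 0, "gripper": -1},
  {"x": 0, "y": 0, "z": 0.01, "ax": 0, "ay": 0, "az": 0, "gripper": -1},
  {"x": 0, "y": 0, "z": 0, "ax": 0, "ay": 0, "az": 0, "gripper": -1},
  {"x": 0, "y": 0, "z": 0, "ax": 0, "ay": 0, "az": 0, "gripper": -1},
  {"x": 0, "y": 0, "z": 0, "ax": 0, "ay": 0, "az": 0, "gripper": -1},
])

```text
time: 6.35
tcp_pos: [0.5798, -0.0013, 0.0405]
ee_rot: [3.142, 0.002, 0.003]
force: [-1.0, 0.1, -0.8]
opening: 0.0281
grip_force: 59.2
```

>>> move_arm([
  {"x": 0, "y": 0, "z": 0.003, "ax": 0, "ay": 0, "az": 0, "gripper": -1},
  {"x": 0, "y": 0, "z": 0, "ax": 0, "ay": 0, "az": 0, "gripper": -1},
  {"x": 0, "y": 0, "z": 0, "ax": 0, "ay": 0, "az": 0, "gripper": 0},
  {"x": 0, "y": 0, "z": 0, "ax": 0, "ay": 0, "az": 0, "gripper": 0.3},
  {"x": 0, "y": 0, "z": 0, "ax": 0, "ay": 0, "az": 0, "gripper": 0.3},
  {"x": 0, "y": 0, "z": 0, "ax": 0, "ay": 0, "az": 0, "gripper": 0.3},
  {"x": 0, "y": 0, "z": -0.04, "ax": 0, "ay": 0, "az": 0, "gripper": 1},
  {"x": 0, "y": 0, "z": -0.05, "ax": 0, "ay": 0, "az": 0, "gripper": 1},
  {"x": 0, "y": 0, "z": -0.03, "ax": 0, "ay": 0, "az": 0, "gripper": 1},
  {"x": 0, "y": 0, "z": 0, "ax": 0, "ay": 0, "az": 0, "gripper": 1},
])

```text
time: 7.35
tcp_pos: [0.5823, -0.0009, 0.1614]
ee_rot: [3.141, 0.002, 0.014]
force: [-0.8, -0.1, 0.3]
opening: 0.0852
grip_force: 0.0
```

>>> move_arm([
  {"x": 0.004, "y": -0.043, "z": 0, "ax": 0, "ay": 0, "az": 0, "gripper": 1},
  {"x": 0.004, "y": -0.043, "z": 0, "ax": 0, "ay": 0, "az": 0, "gripper": 1},
  {"x": 0.004, "y": -0.044, "z": 0, "ax": 0, "ay": 0, "az": 0, "gripper": 1},
  {"x": 0.004, "y": -0.044, "z": 0, "ax": 0, "ay": 0, "az": 0, "gripper": 1},
  {"x": 0.003, "y": -0.044, "z": 0, "ax": 0, "ay": 0, "az": 0, "gripper": 1},
  {"x": 0.002, "y": -0.044, "z": 0, "ax": 0, "ay": 0, "az": 0, "gripper": 1},
  {"x": 0, "y": 0, "z": 0, "ax": 0, "ay": 0, "az": 0, "gripper": 1},
  {"x": 0, "y": 0, "z": 0, "ax": 0, "ay": 0, "az": 0, "gripper": 1},
  {"x": 0, "y": 0, "z": 0, "ax": 0, "ay": 0, "az": 0, "gripper": 1},
])

```text
time: 8.25
tcp_pos: [0.5995, 0.2586, 0.1553]
ee_rot: [3.14, -0.0, -0.002]
force: [-0.2, -0.2, -0.3]
opening: 0.0857
grip_force: 0.0
```

```bash
python3 look.py w5
python3 - <<'E'
from h import *
d=grab("top","t5");show(d,"orange",8,.062);show(d,"blue",300,.03,k=7);show(d,"white",200,.03,k=5)
E
```

```text
8.3 [0.5998 0.2581 0.1555] [ 3.1397 -0.0021 -0.0011] 0.08536772733320036 0.0
orange px [309.7 344.6] xy [0.4771 0.2662] wh [0.0222 0.0146] ang 76.6
orange px [636.1 277.4] xy [0.5379 0.0085] wh [0.0201 0.0062] ang 14.3
orange px [316.7 201.7] xy [0.6006 0.2608] wh [0.0215 0.0208] ang -90.0
blue px [602.7 207. ] xy [0.5814 0.0116] wh [0.2137 0.071 ] ang -2.4
green px [135.9 233.8] xy [0.5361 0.4249] wh [0.137  0.0998] ang 5.4
white px [339.3 332.2] xy [0.4687 0.235 ] wh [0.044  0.0366] ang 5.8
white px [626.9 324.1] xy [ 0.4678 -0.0238] wh [0.0824 0.0364] ang 14.3
white px [286.4 170.7] xy [0.5861 0.2902] wh [0.5528 0.3131] ang -89.9
orange px [251.3 231.8] xy [0.4729 0.2656] wh [0.0203 0.0178] ang 45.3
orange px [344.8 207.4] xy [0.5395 0.001 ] wh [0.0202 0.0199] ang -1.0
orange px [346.  192.9] xy [ 0.5828 -0.004 ] wh [0.0204 0.0172] ang -0.9
orange px [346.  179.1] xy [ 0.6207 -0.0047] wh [0.0206 0.0173] ang -0.9
blue px [442.9 240.7] xy [ 0.4433 -0.2814] wh [0.2631 0.1111] ang 88.3
blue px [344.7 194.2] xy [ 0.5797 -0.0001] wh [0.2087 0.0429] ang -2.4
blue px [395.4 111.7] xy [ 0.8363 -0.1658] wh [0.2174 0.1516] ang -11.6
white px [631.6 251.4] xy [ 0.4076 -0.8198] wh [0.0595 0.0516] ang -74.3
white px [443. 242.] xy [ 0.4411 -0.2812] wh [0.0897 0.086 ] ang 89.5
white px [426.5 207.7] xy [ 0.5285 -0.256 ] wh [0.3002 0.131 ] ang 61.7
white px [299.  173.7] xy [0.638  0.1361] wh [0.1003 0.0418] ang -0.1
white px [275.2 132.3] xy [0.7727 0.2058] wh [0.069  0.0668] ang -0.7
```

>>> move_arm([
  {"x": 0.002, "y": -0.003, "z": 0.04, "ax": 0, "ay": 0, "az": 0, "gripper": 1},
  {"x": 0, "y": 0, "z": 0.04, "ax": 0, "ay": 0, "az": 0, "gripper": 1},
  {"x": 0, "y": 0, "z": 0.025, "ax": 0, "ay": 0, "az": 0, "gripper": 1},
  {"x": 0, "y": 0, "z": 0.0125, "ax": 0, "ay": 0, "az": 0, "gripper": 1},
  {"x": 0, "y": 0, "z": 0, "ax": 0, "ay": 0, "az": 0, "gripper": 1},
  {"x": 0, "y": 0, "z": 0, "ax": 0, "ay": 0, "az": 0, "gripper": 1},
])

```text
time: 8.95
tcp_pos: [0.6025, 0.2633, 0.0399]
ee_rot: [-3.141, -0.0, -0.002]
force: [-0.6, 0.9, -0.6]
opening: 0.0854
grip_force: 0.0
```

>>> move_arm([
  {"x": 0, "y": 0, "z": 0, "ax": 0, "ay": 0, "az": 0, "gripper": -1},
  {"x": 0, "y": 0, "z": 0, "ax": 0, "ay": 0, "az": 0, "gripper": -1},
  {"x": 0, "y": 0, "z": 0, "ax": 0, "ay": 0, "az": 0, "gripper": -1},
  {"x": 0, "y": 0, "z": 0, "ax": 0, "ay": 0, "az": 0, "gripper": -1},
  {"x": 0, "y": 0, "z": 0, "ax": 0, "ay": 0, "az": 0, "gripper": -1},
  {"x": 0, "y": 0, "z": 0, "ax": 0, "ay": 0, "az": 0, "gripper": -1},
  {"x": 0, "y": 0, "z": 0, "ax": 0, "ay": 0, "az": 0, "gripper": -1},
])

```text
time: 9.65
tcp_pos: [0.6021, 0.2634, 0.0396]
ee_rot: [3.141, 0.001, 0.002]
force: [-0.7, -1.7, 5.8]
opening: 0.0279
grip_force: 58.7
```

>>> move_arm([
  {"x": 0, "y": 0, "z": -0.03, "ax": 0, "ay": 0, "az": 0, "gripper": -1},
  {"x": 0, "y": 0, "z": -0.04, "ax": 0, "ay": 0, "az": 0, "gripper": -1},
  {"x": 0, "y": 0, "z": -0.03, "ax": 0, "ay": 0, "az": 0, "gripper": -1},
  {"x": 0.01, "y": 0.043, "z": 0, "ax": 0, "ay": 0, "az": 0, "gripper": -1},
  {"x": 0.01, "y": 0.044, "z": 0, "ax": 0, "ay": 0, "az": 0, "gripper": -1},
  {"x": 0.011, "y": 0.044, "z": 0, "ax": 0, "ay": 0, "az": 0, "gripper": -1},
  {"x": 0.011, "y": 0.044, "z": 0, "ax": 0, "ay": 0, "az": 0, "gripper": -1},
  {"x": 0.011, "y": 0.044, "z": 0, "ax": 0, "ay": 0, "az": 0, "gripper": -1},
  {"x": 0.011, "y": 0.044, "z": 0, "ax": 0, "ay": 0, "az": 0, "gripper": -1},
  {"x": 0, "y": 0, "z": 0, "ax": 0, "ay": 0, "az": 0, "gripper": -1},
])

```text
time: 10.65
tcp_pos: [0.6672, -0.011, 0.1376]
ee_rot: [3.135, -0.018, -0.0]
force: [0.0, -1.0, -1.8]
opening: 0.0283
grip_force: 59.0
```

>>> move_arm([
  {"x": 0, "y": 0, "z": 0, "ax": 0, "ay": 0, "az": 0, "gripper": -1},
  {"x": 0, "y": 0, "z": 0, "ax": 0, "ay": 0, "az": 0, "gripper": -1},
])

```text
time: 10.85
tcp_pos: [0.6653, 0.0025, 0.1386]
ee_rot: [-3.14, -0.004, 0.001]
force: [0.3, -0.3, 0.1]
opening: 0.0281
grip_force: 59.1
```

```bash
cat > held.py <<'E'
from h import *
d=grab('wrist');s=r.sense();print(s["tcp_pos"],s["ee_rot"])
for b in blobs(d,"orange",20,s['tcp_pos'][2]+.0255): print("held?",b[0],b[1])
show(d,"orange",20,.062);show(d,"blue",300,.03,k=9)
t=grab("top");show(t,"blue",300,.03,k=7)
E
python3 held.py
```

```text
[0.6653 0.0031 0.1388] [-3.1401 -0.0061  0.0005]
held? [326.  319.2] [0.6488 0.0001]
held? [317.5 284.5] [0.665  0.0037]
orange px [326.  319.2] xy [ 0.5771 -0.0027] wh [0.0215 0.012 ] ang -77.8
orange px [317.5 284.5] xy [0.6074 0.004 ] wh [0.0395 0.0394] ang 0.3
blue px [298.1 328.2] xy [0.5466 0.0204] wh [0.0418 0.0097] ang -2.4
blue px [326.4 199.5] xy [ 0.6617 -0.0025] wh [0.0601 0.0459] ang -2.6
blue px [523.2  75.3] xy [ 0.7622 -0.1545] wh [0.1755 0.0684] ang 78.6
blue px [189.9  24.5] xy [0.7853 0.0925] wh [0.0497 0.0364] ang -89.8
blue px [344.5 196.7] xy [ 0.5777 -0.0005] wh [0.2066 0.043 ] ang -2.2
blue px [405.2  87.6] xy [ 0.9013 -0.1797] wh [0.1502 0.0834] ang 78.8
```

>>> move_arm([
  {"x": 0, "y": 0.004, "z": 0.03, "ax": 0, "ay": 0, "az": 0, "gripper": -1},
  {"x": 0, "y": 0, "z": 0.03, "ax": 0, "ay": 0, "az": 0, "gripper": -1},
  {"x": 0, "y": 0, "z": 0.01, "ax": 0, "ay": 0, "az": 0, "gripper": -1},
  {"x": 0, "y": 0, "z": 0, "ax": 0, "ay": 0, "az": 0, "gripper": -1},
  {"x": 0, "y": 0, "z": 0, "ax": 0, "ay": 0, "az": 0, "gripper": -1},
  {"x": 0, "y": 0, "z": 0, "ax": 0, "ay": 0, "az": 0, "gripper": -1},
])

```text
time: 11.55
tcp_pos: [0.6671, -0.0027, 0.0707]
ee_rot: [-3.141, -0.003, -0.004]
force: [0.0, 0.8, -0.2]
opening: 0.028
grip_force: 59.1
```

Jar now about (0.667, −0.002) and 3 cm above its seat, so I'll shift 1.5 mm back and lower.

>>> move_arm([
  {"x": -0.002, "y": 0, "z": 0.014, "ax": 0, "ay": 0, "az": 0, "gripper": -1},
  {"x": 0, "y": 0, "z": 0.012, "ax": 0, "ay": 0, "az": 0, "gripper": -1},
  {"x": 0, "y": 0, "z": 0.005, "ax": 0, "ay": 0, "az": 0, "gripper": -1},
  {"x": 0, "y": 0, "z": 0, "ax": 0, "ay": 0, "az": 0, "gripper": -1},
  {"x": 0, "y": 0, "z": 0, "ax": 0, "ay": 0, "az": 0, "gripper": -1},
  {"x": 0, "y": 0, "z": 0, "ax": 0, "ay": 0, "az": 0, "gripper": -1},
])

```text
time: 12.15
tcp_pos: [0.6639, -0.0043, 0.0385]
ee_rot: [3.14, 0.001, 0.0]
force: [-2.2, -1.4, 9.1]
opening: 0.0281
grip_force: 59.1
```

>>> move_arm([
  {"x": 0, "y": 0, "z": 0, "ax": 0, "ay": 0, "az": 0, "gripper": 0},
  {"x": 0, "y": 0, "z": 0, "ax": 0, "ay": 0, "az": 0, "gripper": 0.3},
  {"x": 0, "y": 0, "z": 0, "ax": 0, "ay": 0, "az": 0, "gripper": 0.3},
  {"x": 0, "y": 0, "z": 0, "ax": 0, "ay": 0, "az": 0, "gripper": 0.3},
  {"x": 0, "y": 0, "z": -0.04, "ax": 0, "ay": 0, "az": 0, "gripper": 1},
  {"x": 0, "y": 0, "z": -0.05, "ax": 0, "ay": 0, "az": 0, "gripper": 1},
  {"x": 0, "y": 0, "z": -0.03, "ax": 0, "ay": 0, "az": 0, "gripper": 1},
  {"x": 0, "y": 0, "z": 0, "ax": 0, "ay": 0, "az": 0, "gripper": 1},
])

```text
time: 12.95
tcp_pos: [0.6674, -0.0026, 0.1636]
ee_rot: [-3.141, -0.002, -0.015]
force: [1.5, -0.5, 0.1]
opening: 0.0855
grip_force: 0.0
```

>>> move_arm([
  {"x": -0.027, "y": -0.0385, "z": 0, "ax": 0, "ay": 0, "az": 0, "gripper": 1},
  {"x": -0.027, "y": -0.0385, "z": 0, "ax": 0, "ay": 0, "az": 0, "gripper": 1},
  {"x": -0.027, "y": -0.0385, "z": 0, "ax": 0, "ay": 0, "az": 0, "gripper": 1},
  {"x": -0.027, "y": -0.0385, "z": 0, "ax": 0, "ay": 0, "az": 0, "gripper": 1},
  {"x": -0.027, "y": -0.0385, "z": 0, "ax": 0, "ay": 0, "az": 0, "gripper": 1},
  {"x": -0.027, "y": -0.0385, "z": 0, "ax": 0, "ay": 0, "az": 0, "gripper": 1},
  {"x": -0.027, "y": -0.0385, "z": 0, "ax": 0, "ay": 0, "az": 0, "gripper": 1},
  {"x": 0, "y": 0, "z": 0, "ax": 0, "ay": 0, "az": 0, "gripper": 1},
  {"x": 0, "y": 0, "z": 0, "ax": 0, "ay": 0, "az": 0, "gripper": 1},
  {"x": 0, "y": 0, "z": 0, "ax": 0, "ay": 0, "az": 0, "gripper": 1},
])

```text
time: 13.95
tcp_pos: [0.4749, 0.2646, 0.1572]
ee_rot: [3.14, -0.0, -0.001]
force: [-0.1, -0.0, -0.2]
opening: 0.0857
grip_force: 0.0
```

```bash
python3 held.py
```

```text
[0.4753 0.2643 0.1572] [ 3.1406 -0.0021 -0.0006]
held? [316. 204.] [0.5079 0.2665]
orange px [316. 204.] xy [0.474  0.2673] wh [0.021 0.021] ang -90.0
blue px [617.9 102.7] xy [0.5419 0.039 ] wh [0.1524 0.0511] ang 14.3
blue px [442.7 241.5] xy [ 0.4433 -0.2814] wh [0.2631 0.1111] ang 88.3
blue px [344.4 193.2] xy [ 0.5791 -0.0003] wh [0.2097 0.0421] ang -2.3
blue px [395.5 111.2] xy [ 0.8357 -0.1657] wh [0.217  0.1513] ang -11.4
```

>>> move_arm([
  {"x": -0.001, "y": -0.003, "z": 0.04, "ax": 0, "ay": 0, "az": 0, "gripper": 1},
  {"x": 0, "y": 0, "z": 0.04, "ax": 0, "ay": 0, "az": 0, "gripper": 1},
  {"x": 0, "y": 0, "z": 0.025, "ax": 0, "ay": 0, "az": 0, "gripper": 1},
  {"x": 0, "y": 0, "z": 0.0135, "ax": 0, "ay": 0, "az": 0, "gripper": 1},
  {"x": 0, "y": 0, "z": 0, "ax": 0, "ay": 0, "az": 0, "gripper": 1},
  {"x": 0, "y": 0, "z": 0, "ax": 0, "ay": 0, "az": 0, "gripper": 1},
])

```text
time: 14.65
tcp_pos: [0.4741, 0.2683, 0.0394]
ee_rot: [3.141, -0.001, -0.0]
force: [0.9, 0.7, -0.5]
opening: 0.0857
grip_force: 0.0
```

>>> move_arm([
  {"x": 0, "y": 0, "z": 0, "ax": 0, "ay": 0, "az": 0, "gripper": -1},
  {"x": 0, "y": 0, "z": 0, "ax": 0, "ay": 0, "az": 0, "gripper": -1},
  {"x": 0, "y": 0, "z": 0, "ax": 0, "ay": 0, "az": 0, "gripper": -1},
  {"x": 0, "y": 0, "z": 0, "ax": 0, "ay": 0, "az": 0, "gripper": -1},
  {"x": 0, "y": 0, "z": 0, "ax": 0, "ay": 0, "az": 0, "gripper": -1},
  {"x": 0, "y": 0, "z": 0, "ax": 0, "ay": 0, "az": 0, "gripper": -1},
  {"x": 0, "y": 0, "z": 0, "ax": 0, "ay": 0, "az": 0, "gripper": -1},
])

```text
time: 15.35
tcp_pos: [0.4741, 0.2687, 0.04]
ee_rot: [3.141, 0.001, 0.002]
force: [0.3, -2.1, 5.7]
opening: 0.0283
grip_force: 58.7
```

>>> move_arm([
  {"x": 0, "y": 0, "z": -0.03, "ax": 0, "ay": 0, "az": 0, "gripper": -1},
  {"x": 0, "y": 0, "z": -0.04, "ax": 0, "ay": 0, "az": 0, "gripper": -1},
  {"x": 0, "y": 0, "z": -0.03, "ax": 0, "ay": 0, "az": 0, "gripper": -1},
  {"x": 0.004, "y": 0.044, "z": 0, "ax": 0, "ay": 0, "az": 0, "gripper": -1},
  {"x": 0.004, "y": 0.044, "z": 0, "ax": 0, "ay": 0, "az": 0, "gripper": -1},
  {"x": 0.004, "y": 0.044, "z": 0, "ax": 0, "ay": 0, "az": 0, "gripper": -1},
  {"x": 0.004, "y": 0.044, "z": 0, "ax": 0, "ay": 0, "az": 0, "gripper": -1},
  {"x": 0.004, "y": 0.044, "z": 0, "ax": 0, "ay": 0, "az": 0, "gripper": -1},
  {"x": 0.003, "y": 0.043, "z": 0, "ax": 0, "ay": 0, "az": 0, "gripper": -1},
  {"x": 0, "y": 0, "z": 0, "ax": 0, "ay": 0, "az": 0, "gripper": -1},
])

```text
time: 16.35
tcp_pos: [0.4967, -0.0019, 0.1388]
ee_rot: [3.138, -0.015, -0.002]
force: [-0.6, 1.0, -0.6]
opening: 0.0283
grip_force: 59.3
```

>>> move_arm([
  {"x": 0, "y": 0, "z": 0, "ax": 0, "ay": 0, "az": 0, "gripper": -1},
  {"x": 0, "y": 0, "z": 0, "ax": 0, "ay": 0, "az": 0, "gripper": -1},
  {"x": 0, "y": 0, "z": 0.03, "ax": 0, "ay": 0, "az": 0, "gripper": -1},
  {"x": 0, "y": 0, "z": 0, "ax": 0, "ay": 0, "az": 0, "gripper": -1},
  {"x": 0, "y": 0, "z": 0, "ax": 0, "ay": 0, "az": 0, "gripper": -1},
  {"x": 0, "y": 0, "z": 0, "ax": 0, "ay": 0, "az": 0, "gripper": -1},
])

```text
time: 16.95
tcp_pos: [0.4973, 0.007, 0.1101]
ee_rot: [-3.141, -0.004, -0.001]
force: [1.0, -0.4, -0.2]
opening: 0.0285
grip_force: 59.3
```

```bash
python3 held.py
```

```text
[0.4974 0.0067 0.1103] [-3.1415 -0.0036 -0.0022]
held? [318.  281.4] [0.4981 0.0083]
held? [328.8 152.3] [0.5489 0.0043]
held? [332.3  62.7] [0.578  0.0031]
held? [339.    5.2] [0.595  0.0017]
orange px [318.  281.4] xy [0.4573 0.0084] wh [0.0349 0.0341] ang 0.2
orange px [328.8 152.3] xy [0.5401 0.002 ] wh [0.0224 0.022 ] ang 0.2
orange px [332.3  62.7] xy [ 0.5874 -0.    ] wh [0.0222 0.0119] ang -70.6
orange px [339.    5.2] xy [ 0.615  -0.0022] wh [0.0206 0.0069] ang -89.8
blue px [594.2 299.4] xy [ 0.4151 -0.2006] wh [0.1584 0.074 ] ang 14.4
blue px [328.3 114.4] xy [0.5514 0.0023] wh [0.1549 0.046 ] ang -2.4
blue px [445.2 239.4] xy [ 0.4432 -0.2818] wh [0.2621 0.1113] ang 88.5
blue px [395.6 111.5] xy [ 0.8352 -0.1659] wh [0.2184 0.151 ] ang -11.6
```

>>> move_arm([
  {"x": -0.001, "y": 0.004, "z": 0.03, "ax": 0, "ay": 0, "az": 0, "gripper": -1},
  {"x": 0, "y": 0, "z": 0.01, "ax": 0, "ay": 0, "az": 0, "gripper": -1},
  {"x": 0, "y": 0, "z": 0, "ax": 0, "ay": 0, "az": 0, "gripper": -1},
  {"x": 0, "y": 0, "z": 0, "ax": 0, "ay": 0, "az": 0, "gripper": -1},
  {"x": 0, "y": 0, "z": 0, "ax": 0, "ay": 0, "az": 0, "gripper": -1},
])

```text
time: 17.55
tcp_pos: [0.4966, 0.0022, 0.0702]
ee_rot: [-3.141, -0.002, -0.002]
force: [0.0, 0.0, -0.1]
opening: 0.028
grip_force: 59.3
```

>>> move_arm([
  {"x": 0, "y": 0, "z": 0.014, "ax": 0, "ay": 0, "az": 0, "gripper": -1},
  {"x": 0, "y": 0, "z": 0.012, "ax": 0, "ay": 0, "az": 0, "gripper": -1},
  {"x": 0, "y": 0, "z": 0.005, "ax": 0, "ay": 0, "az": 0, "gripper": -1},
  {"x": 0, "y": 0, "z": 0, "ax": 0, "ay": 0, "az": 0, "gripper": -1},
  {"x": 0, "y": 0, "z": 0, "ax": 0, "ay": 0, "az": 0, "gripper": -1},
  {"x": 0, "y": 0, "z": 0, "ax": 0, "ay": 0, "az": 0, "gripper": -1},
])

```text
time: 18.15
tcp_pos: [0.4971, 0.0016, 0.039]
ee_rot: [3.141, 0.001, 0.003]
force: [-1.6, -0.7, 12.6]
opening: 0.0279
grip_force: 59.6
```

>>> move_arm([
  {"x": 0, "y": 0, "z": 0, "ax": 0, "ay": 0, "az": 0, "gripper": 0},
  {"x": 0, "y": 0, "z": 0, "ax": 0, "ay": 0, "az": 0, "gripper": 0.3},
  {"x": 0, "y": 0, "z": 0, "ax": 0, "ay": 0, "az": 0, "gripper": 0.3},
  {"x": 0, "y": 0, "z": 0, "ax": 0, "ay": 0, "az": 0, "gripper": 0.3},
  {"x": 0, "y": 0, "z": -0.04, "ax": 0, "ay": 0, "az": 0, "gripper": 1},
  {"x": 0, "y": 0, "z": -0.05, "ax": 0, "ay": 0, "az": 0, "gripper": 1},
  {"x": 0, "y": 0, "z": -0.05, "ax": 0, "ay": 0, "az": 0, "gripper": 1},
])

```text
time: 18.85
tcp_pos: [0.4948, 0.0021, 0.1791]
ee_rot: [-3.141, -0.002, 0.004]
force: [0.6, -0.0, -0.2]
opening: 0.085
grip_force: 0.0
```

>>> move_arm([
  {"x": 0.02, "y": 0.035, "z": -0.025, "ax": 0, "ay": 0, "az": 0, "gripper": 1},
  {"x": 0.02, "y": 0.035, "z": -0.025, "ax": 0, "ay": 0, "az": 0, "gripper": 1},
  {"x": 0.02, "y": 0.035, "z": -0.025, "ax": 0, "ay": 0, "az": 0, "gripper": 1},
  {"x": 0.02, "y": 0.035, "z": -0.025, "ax": 0, "ay": 0, "az": 0, "gripper": 1},
  {"x": 0.02, "y": 0.035, "z": -0.025, "ax": 0, "ay": 0, "az": 0, "gripper": 1},
  {"x": 0, "y": 0, "z": 0, "ax": 0, "ay": 0, "az": 0, "gripper": 1},
  {"x": 0, "y": 0, "z": 0, "ax": 0, "ay": 0, "az": 0, "gripper": 1},
  {"x": 0, "y": 0, "z": 0, "ax": 0, "ay": 0, "az": 0, "gripper": 1},
  {"x": 0, "y": 0, "z": 0, "ax": 0, "ay": 0, "az": 0, "gripper": 1},
])

```text
time: 19.75
tcp_pos: [0.5952, -0.1713, 0.3024]
ee_rot: [-3.141, -0.005, 0.003]
force: [-0.7, 0.5, -0.3]
opening: 0.0851
grip_force: 0.0
```

```bash
python3 look.py w6
python3 - <<'E'
from h import *
d=grab("top","t6");show(d,"orange",8,.062);show(d,"blue",300,.03,k=7);show(d,"white",200,.03,k=5)
E
```

```text
19.8 [ 0.5953 -0.1715  0.3026] [-3.141  -0.0051  0.0023] 0.08540377328396369 0.0
orange px [180.2 246.9] xy [0.496  0.0025] wh [0.0226 0.0215] ang -89.7
orange px [176.2 213.3] xy [0.5398 0.0026] wh [0.0223 0.0216] ang -89.8
orange px [175.7 179.3] xy [ 0.5822 -0.0016] wh [0.0224 0.0223] ang 41.5
orange px [172.1 145. ] xy [ 0.6221 -0.0022] wh [0.0231 0.0217] ang -6.8
orange px [170.1 108.6] xy [ 0.6627 -0.004 ] wh [0.0227 0.0222] ang 42.5
blue px [391.3 282.8] xy [ 0.4185 -0.2782] wh [0.2894 0.1263] ang 88.4
blue px [188.7 164.4] xy [ 0.5811 -0.0035] wh [0.2125 0.0548] ang -2.5
blue px [298.5  25. ] xy [ 0.7491 -0.1431] wh [0.17   0.0622] ang -89.8
green px [322.2 288.7] xy [ 0.4046 -0.176 ] wh [0.06   0.0184] ang -89.7
white px [120.5 391.8] xy [0.2456 0.1384] wh [0.0608 0.0378] ang -89.7
white px [304.5   5.9] xy [ 0.7712 -0.1537] wh [0.0994 0.0181] ang -89.8
white px [304.4 187.7] xy [ 0.5376 -0.1539] wh [0.9216 0.4852] ang -89.8
orange px [345.2 222.7] xy [ 0.4967 -0.0011] wh [0.0199 0.0198] ang -0.5
orange px [344.8 207.4] xy [0.5395 0.001 ] wh [0.0202 0.0199] ang -1.0
orange p
[... 217 characters left out ...]
[442.5 242. ] xy [ 0.4433 -0.2828] wh [0.1628 0.111 ] ang 88.2
blue px [344.3 192.9] xy [ 0.5792 -0.0001] wh [0.2097 0.0426] ang -2.3
blue px [395.7 111.2] xy [ 0.8357 -0.166 ] wh [0.2181 0.1512] ang -11.4
white px [338.7 374. ] xy [0.0829 0.0217] wh [0.1304 0.0376] ang -74.8
white px [631.7 251.2] xy [ 0.4077 -0.82  ] wh [0.059  0.0516] ang -74.3
white px [443. 242.] xy [ 0.4421 -0.2808] wh [0.0891 0.0889] ang -3.4
white px [442.2 216.7] xy [ 0.5174 -0.2848] wh [0.142  0.0243] ang 87.8
white px [256.5 205.6] xy [0.558  0.2594] wh [0.2093 0.0443] ang -2.9
white px [297.5 193.7] xy [0.5835 0.1376] wh [0.2095 0.0448] ang -1.3
white px [275.2 132.3] xy [0.7728 0.2058] wh [0.0692 0.0666] ang 0.4
```

View pics/w6.png

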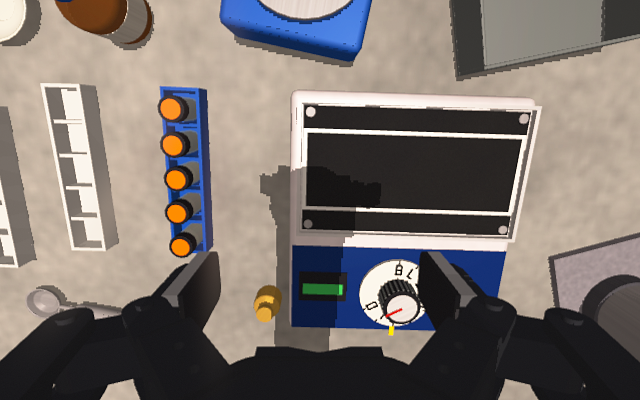

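All five jars stand in the blue tray. The shaker's white outline has corners near (306,132), (525,140), (517,215) and (305,208). The dial is at (398,296) with the index at (391,330). I'll zoom in on the shaker.

Run:
```python
import cv2
i=cv2.imread("pics/w6.png")
cv2.imwrite("pics/w6c.png",cv2.resize(i[85:340,285:550],None,fx=2.3,fy=2.3,interpolation=cv2.INTER_CUBIC))
```

```text
(no output)
```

View pics/w6c.png

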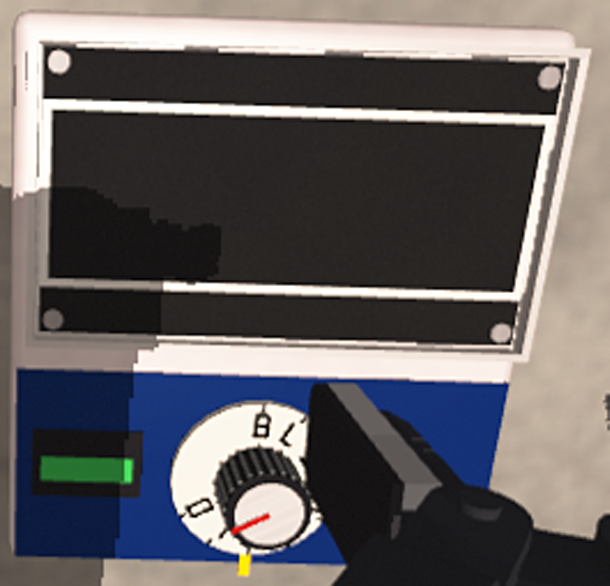

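Run:
```python
from h import *
d=grab("wrist");s=r.sense();print(s["joints"],s["tcp_pos"])
P=np.array([world(d,p,.085)[:2] for p in((306.7,132.8),(522.8,138.9),(508.5,212.8),(306.3,206.3))])
print(P,P.mean(0));print([np.hypot(*(P[i]-P[i-1])) for i in range(4)])
e=P[0]-P[1]+P[3]-P[2];print(np.degrees(np.arctan2(e[1],e[0])))
print("index",world(d,(391,330),.071),"knob top",world(d,(285+270/2.3,85+515/2.3),.107))
```

```text
[ 0.6733  0.4142 -0.5903  1.5415  0.2375  1.2591 -1.5193] [ 0.5956 -0.172   0.303 ]
[[ 0.6386 -0.1579]
 [ 0.633  -0.3903]
 [ 0.5498 -0.3877]
 [ 0.5567 -0.1569]] [ 0.5945 -0.2732]
[np.float64(0.08193801734576633), np.float64(0.23246068358050254), np.float64(0.08325227551503324), np.float64(0.23089779547843814)]
88.46386747437839
index [ 0.3838 -0.2667  0.071 ] knob top [ 0.439 -0.269  0.107]
```

>>> move_arm([
  {"x": -0.003, "y": -0.0345, "z": 0.02, "ax": 0, "ay": 0, "az": 0, "gripper": 1},
  {"x": -0.003, "y": -0.0345, "z": 0.02, "ax": 0, "ay": 0, "az": 0, "gripper": 1},
  {"x": -0.003, "y": -0.0345, "z": 0.02, "ax": 0, "ay": 0, "az": 0, "gripper": 1},
  {"x": -0.003, "y": -0.0345, "z": 0.02, "ax": 0, "ay": 0, "az": 0, "gripper": 1},
  {"x": -0.003, "y": -0.0345, "z": 0.02, "ax": 0, "ay": 0, "az": 0, "gripper": 1},
  {"x": 0, "y": 0, "z": 0.04, "ax": 0, "ay": 0, "az": 2.3, "gripper": 1},
  {"x": 0, "y": 0, "z": 0.02, "ax": 0, "ay": 0, "az": 0, "gripper": 1},
  {"x": 0, "y": 0, "z": 0, "ax": 0, "ay": 0, "az": 0, "gripper": 1},
  {"x": 0, "y": 0, "z": 0, "ax": 0, "ay": 0, "az": 0, "gripper": 1},
  {"x": 0, "y": 0, "z": 0, "ax": 0, "ay": 0, "az": 0, "gripper": 1},
])

```text
time: 20.9
tcp_pos: [0.582, -0.0005, 0.145]
ee_rot: [-3.141, 0.062, -0.004]
force: [0.2, -0.4, -0.4]
opening: 0.0856
grip_force: 0.0
```

```bash
python3 look.py w7|grep -v white; python3 -c "
from h import *
d=grab('top');show(d,'blue',300,.03,k=7)"
```

```text
20.95 [ 0.5821 -0.0006  0.1451] [ 3.1409 -0.0622  0.0047] 0.08554056658718343 0.0
orange px [320.6 313.6] xy [0.4962 0.0022] wh [0.0213 0.0211] ang -2.2
orange px [318.1 261.4] xy [0.5404 0.0024] wh [0.0211 0.0209] ang -2.2
orange px [321.6 207.2] xy [ 0.5821 -0.0018] wh [0.0207 0.0207] ang -2.2
orange px [320.  150.4] xy [ 0.6221 -0.0022] wh [0.0223 0.0218] ang -2.2
orange px [321.4  87.8] xy [ 0.6624 -0.0047] wh [0.0222 0.0215] ang -2.2
blue px [515.5 392.6] xy [ 0.385  -0.1837] wh [0.0377 0.0233] ang 87.8
blue px [581.9 314.2] xy [ 0.4529 -0.2268] wh [0.1185 0.0425] ang 87.8
blue px [318.5 195.4] xy [0.5808 0.001 ] wh [0.2135 0.0459] ang -2.4
blue px [465.8 237.7] xy [ 0.4418 -0.3338] wh [0.158  0.1112] ang 88.5
blue px [342.7 213.7] xy [0.5367 0.0011] wh [0.1237 0.041 ] ang -0.8
blue px [403.1 137.1] xy [ 0.7523 -0.1777] wh [0.1189 0.0729] ang -83.1
blue px [395.9  93.2] xy [ 0.8698 -0.1725] wh [0.1526 0.1473] ang 79.1
```

>>> move_arm([
  {"x": -0.001, "y": -0.0015, "z": 0.04, "ax": 0, "ay": 0, "az": 0, "gripper": 1},
  {"x": 0, "y": 0, "z": 0.04, "ax": 0, "ay": 0, "az": 0, "gripper": 1},
  {"x": 0, "y": 0, "z": 0.03, "ax": 0, "ay": 0, "az": 0, "gripper": 1},
  {"x": 0, "y": 0, "z": 0.02, "ax": 0, "ay": 0, "az": 0, "gripper": 1},
  {"x": 0, "y": 0, "z": 0.007, "ax": 0, "ay": 0, "az": 0, "gripper": 1},
  {"x": 0, "y": 0, "z": 0, "ax": 0, "ay": 0, "az": 0, "gripper": 1},
  {"x": 0, "y": 0, "z": 0, "ax": 0, "ay": 0, "az": 0, "gripper": 1},
  {"x": 0, "y": 0, "z": 0, "ax": 0, "ay": 0, "az": 0, "gripper": 1},
])

```text
time: 21.8
tcp_pos: [0.5813, 0.001, 0.008]
ee_rot: [3.141, -0.062, 0.005]
force: [0.2, 0.5, 0.2]
opening: 0.0852
grip_force: 0.0
```

>>> move_arm([
  {"x": 0, "y": 0, "z": 0, "ax": 0, "ay": 0, "az": 0, "gripper": -1},
  {"x": 0, "y": 0, "z": 0, "ax": 0, "ay": 0, "az": 0, "gripper": -1},
  {"x": 0, "y": 0, "z": 0, "ax": 0, "ay": 0, "az": 0, "gripper": -1},
  {"x": 0, "y": 0, "z": 0, "ax": 0, "ay": 0, "az": 0, "gripper": -1},
  {"x": 0, "y": 0, "z": 0, "ax": 0, "ay": 0, "az": 0, "gripper": -1},
  {"x": 0, "y": 0, "z": 0, "ax": 0, "ay": 0, "az": 0, "gripper": -1},
  {"x": 0, "y": 0, "z": 0, "ax": 0, "ay": 0, "az": 0, "gripper": -1},
])

```text
time: 22.5
tcp_pos: [0.5804, 0.0009, 0.0071]
ee_rot: [3.141, -0.062, 0.002]
force: [-1.2, -0.2, 5.4]
opening: 0.0451
grip_force: 62.7
```

>>> move_arm([
  {"x": 0, "y": 0, "z": -0.01, "ax": 0, "ay": 0, "az": 0, "gripper": -1},
  {"x": 0, "y": 0, "z": -0.02, "ax": 0, "ay": 0, "az": 0, "gripper": -1},
  {"x": 0, "y": 0, "z": -0.025, "ax": 0, "ay": 0, "az": 0, "gripper": -1},
  {"x": 0, "y": 0, "z": -0.025, "ax": 0, "ay": 0, "az": 0, "gripper": -1},
  {"x": 0, "y": 0, "z": -0.025, "ax": 0, "ay": 0, "az": 0, "gripper": -1},
  {"x": 0, "y": 0, "z": -0.025, "ax": 0, "ay": 0, "az": 0, "gripper": -1},
  {"x": 0, "y": 0, "z": -0.025, "ax": 0, "ay": 0, "az": 0, "gripper": -1},
  {"x": 0, "y": 0, "z": -0.02, "ax": 0, "ay": 0, "az": 0, "gripper": -1},
  {"x": 0, "y": 0, "z": -0.01, "ax": 0, "ay": 0, "az": 0, "gripper": -1},
  {"x": 0, "y": 0, "z": 0, "ax": 0, "ay": 0, "az": 0, "gripper": -1},
])

```text
time: 23.5
tcp_pos: [0.5804, 0.001, 0.1926]
ee_rot: [3.141, -0.061, 0.003]
force: [0.2, 0.6, -4.7]
opening: 0.0449
grip_force: 62.1
```

>>> move_arm([
  {"x": 0, "y": 0, "z": 0, "ax": 0, "ay": 0, "az": -2, "gripper": -1},
  {"x": 0, "y": 0, "z": 0, "ax": 0, "ay": 0, "az": -4, "gripper": -1},
  {"x": 0, "y": 0, "z": 0, "ax": 0, "ay": 0, "az": -5, "gripper": -1},
  {"x": 0, "y": 0, "z": 0, "ax": 0, "ay": 0, "az": -5, "gripper": -1},
  {"x": 0, "y": 0, "z": 0, "ax": 0, "ay": 0, "az": -5, "gripper": -1},
  {"x": 0, "y": 0, "z": 0, "ax": 0, "ay": 0, "az": -5, "gripper": -1},
  {"x": 0, "y": 0, "z": 0, "ax": 0, "ay": 0, "az": -5, "gripper": -1},
  {"x": 0, "y": 0, "z": 0, "ax": 0, "ay": 0, "az": -5, "gripper": -1},
  {"x": 0, "y": 0, "z": 0, "ax": 0, "ay": 0, "az": -5, "gripper": -1},
  {"x": 0, "y": 0, "z": 0, "ax": 0, "ay": 0, "az": -5, "gripper": -1},
])

```text
time: 24.5
tcp_pos: [0.5785, 0.0009, 0.1895]
ee_rot: [-2.912, -1.176, 0.004]
force: [0.2, 0.1, -4.4]
opening: 0.0447
grip_force: 62.1
```

```bash
python3 look.py w8|head -1; python3 -c "
from h import *
print(r.sense()['joints'])"
```

```text
24.55 [0.5786 0.0008 0.1894] [-2.9094 -1.1815  0.0044] 0.04480204754512844 62.101571559906006
[ 0.5524  0.5049 -0.7896  1.7641  0.4068  1.0472 -1.1833]
```

View pics/w8.png

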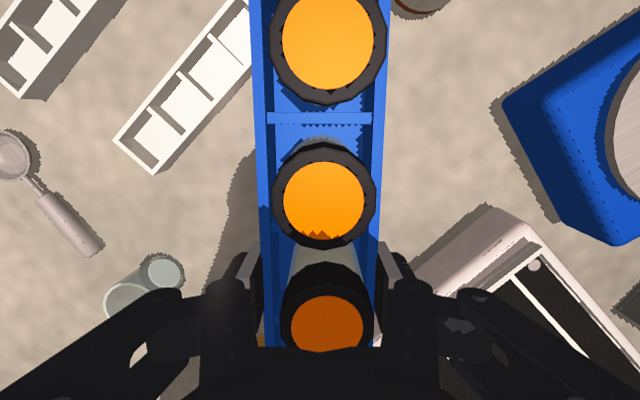

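The tray is held level and square in the fingers, and the jars stand upright. I'll finish the turn, then carry it over.

>>> move_arm([
  {"x": 0, "y": 0, "z": 0, "ax": 0, "ay": 0, "az": -5, "gripper": -1},
  {"x": 0, "y": 0, "z": 0, "ax": 0, "ay": 0, "az": -5, "gripper": -1},
  {"x": 0, "y": 0, "z": 0, "ax": 0, "ay": 0, "az": -5, "gripper": -1},
  {"x": 0, "y": 0, "z": 0, "ax": 0, "ay": 0, "az": -5, "gripper": -1},
  {"x": 0, "y": 0, "z": 0, "ax": 0, "ay": 0, "az": -5, "gripper": -1},
  {"x": 0, "y": 0, "z": 0, "ax": 0, "ay": 0, "az": -5, "gripper": -1},
  {"x": 0, "y": 0, "z": 0, "ax": 0, "ay": 0, "az": -5, "gripper": -1},
  {"x": 0, "y": 0, "z": 0, "ax": 0, "ay": 0, "az": -5, "gripper": -1},
  {"x": 0, "y": 0, "z": 0, "ax": 0, "ay": 0, "az": -3, "gripper": -1},
  {"x": 0, "y": 0, "z": 0, "ax": 0, "ay": 0, "az": -1.7, "gripper": -1},
])

```text
time: 25.55
tcp_pos: [0.5789, 0.0008, 0.19]
ee_rot: [-2.25, -2.19, 0.002]
force: [-0.2, -0.2, -3.1]
opening: 0.0451
grip_force: 62.1
```

>>> move_arm([
  {"x": -0.01, "y": 0.001, "z": 0, "ax": 0, "ay": 0, "az": 0, "gripper": -1},
  {"x": -0.025, "y": 0.002, "z": 0, "ax": 0, "ay": 0, "az": 0, "gripper": -1},
  {"x": -0.033, "y": 0.003, "z": 0, "ax": 0, "ay": 0, "az": 0, "gripper": -1},
  {"x": -0.034, "y": 0.003, "z": 0, "ax": 0, "ay": 0, "az": 0, "gripper": -1},
  {"x": -0.034, "y": 0.003, "z": 0, "ax": 0, "ay": 0, "az": 0, "gripper": -1},
  {"x": -0.034, "y": 0.003, "z": 0, "ax": 0, "ay": 0, "az": 0, "gripper": -1},
  {"x": -0.034, "y": 0.003, "z": 0, "ax": 0, "ay": 0, "az": 0, "gripper": -1},
  {"x": -0.034, "y": 0.003, "z": 0, "ax": 0, "ay": 0, "az": 0, "gripper": -1},
  {"x": -0.024, "y": 0.002, "z": 0, "ax": 0, "ay": 0, "az": 0, "gripper": -1},
  {"x": -0.011, "y": 0.001, "z": 0, "ax": 0, "ay": 0, "az": 0, "gripper": -1},
])

```text
time: 26.55
tcp_pos: [0.5952, -0.2776, 0.1902]
ee_rot: [2.259, 2.183, -0.003]
force: [0.7, -0.3, -4.5]
opening: 0.0446
grip_force: 62.1
```

>>> move_arm([
  {"x": 0, "y": 0, "z": 0, "ax": 0, "ay": 0, "az": 0, "gripper": -1},
  {"x": 0, "y": 0, "z": 0, "ax": 0, "ay": 0, "az": 0, "gripper": -1},
  {"x": 0, "y": 0, "z": 0, "ax": 0, "ay": 0, "az": 0, "gripper": -1},
])

```text
time: 26.85
tcp_pos: [0.5968, -0.2698, 0.1915]
ee_rot: [-2.247, -2.194, -0.001]
force: [-0.2, -0.0, -3.8]
opening: 0.0448
grip_force: 62.1
```

```bash
python3 look.py w9|grep -v white; python3 -c "
from h import *
d=grab('top','t9');show(d,'orange',8,.245);show(d,'blue',300,.212,k=7)
m=R.from_rotvec(r.sense()['ee_rot']).as_matrix();print(np.degrees(np.arctan2(m[1,0],m[0,0])),r.sense()['joints'])"
```

```text
26.9 [ 0.5969 -0.27    0.1916] [-2.2475 -2.1946 -0.0012] 0.04473526785545809 62.139233350753784
orange px [326.3 325.1] xy [ 0.6002 -0.3976] wh [0.0683 0.0603] ang 9.7
orange px [323.  199.7] xy [ 0.6003 -0.2767] wh [0.0684 0.0681] ang -1.4
blue px [122.5 159.2] xy [ 0.418  -0.2753] wh [0.298  0.1326] ang 88.4
blue px [533.3  90.1] xy [ 0.8117 -0.1785] wh [0.1855 0.1051] ang -11.4
blue px [318.9 164.1] xy [ 0.5967 -0.2816] wh [0.3337 0.118 ] ang 88.6
green px [111.1  76.6] xy [ 0.4038 -0.1682] wh [0.0639 0.0191] ang 88.6
orange px [425.8 171.8] xy [ 0.6013 -0.1891] wh [0.0224 0.0193] ang -2.6
blue px [472.8 241.9] xy [ 0.433  -0.3004] wh [0.0918 0.0808] ang -0.5
blue px [411.  241.2] xy [ 0.4366 -0.154 ] wh [0.092  0.0728] ang -0.5
blue px [395.4 111.2] xy [ 0.7661 -0.1318] wh [0.1835 0.1276] ang -11.4
88.61759440958912 [ 0.9846  0.6854 -0.9032  1.5626  0.5685  1.1748 -0.0574]
```

View pics/w9.png

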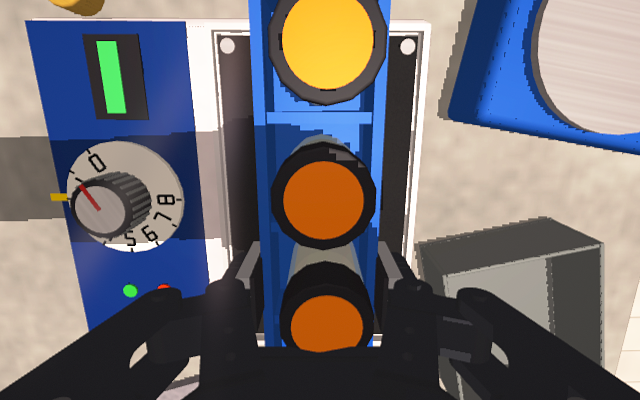

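The view shows the tray over the platform with the outline visible on both sides. The dial's 0 is at (95,163), 8 at (166,200), 5 at (130,240) and the index at (60,197), so 2 is set now and 5 needs +90° clockwise. Lowering next.

>>> move_arm([
  {"x": -0.003, "y": -0.0025, "z": 0.01, "ax": 0, "ay": 0, "az": 0, "gripper": -1},
  {"x": 0, "y": 0, "z": 0.02, "ax": 0, "ay": 0, "az": 0, "gripper": -1},
  {"x": 0, "y": 0, "z": 0.02, "ax": 0, "ay": 0, "az": 0, "gripper": -1},
  {"x": 0, "y": 0, "z": 0.02, "ax": 0, "ay": 0, "az": 0, "gripper": -1},
  {"x": 0, "y": 0, "z": 0.01, "ax": 0, "ay": 0, "az": 0, "gripper": -1},
  {"x": 0, "y": 0, "z": 0.005, "ax": 0, "ay": 0, "az": 0, "gripper": -1},
  {"x": 0, "y": 0, "z": 0, "ax": 0, "ay": 0, "az": 0, "gripper": -1},
  {"x": 0, "y": 0, "z": 0, "ax": 0, "ay": 0, "az": 0, "gripper": -1},
  {"x": 0, "y": 0, "z": 0, "ax": 0, "ay": 0, "az": 0, "gripper": -1},
])

```text
time: 27.85
tcp_pos: [0.5947, -0.2756, 0.1075]
ee_rot: [2.25, 2.19, 0.001]
force: [0.5, 0.2, -4.1]
opening: 0.0453
grip_force: 62.2
```

>>> move_arm([
  {"x": 0.0015, "y": 0, "z": 0.007, "ax": 0, "ay": 0, "az": 0, "gripper": -1},
  {"x": 0, "y": 0, "z": 0.005, "ax": 0, "ay": 0, "az": 0, "gripper": -1},
  {"x": 0, "y": 0, "z": 0.002, "ax": 0, "ay": 0, "az": 0, "gripper": -1},
  {"x": 0, "y": 0, "z": 0, "ax": 0, "ay": 0, "az": 0, "gripper": -1},
  {"x": 0, "y": 0, "z": 0, "ax": 0, "ay": 0, "az": 0, "gripper": -1},
  {"x": 0, "y": 0, "z": 0, "ax": 0, "ay": 0, "az": 0, "gripper": -1},
])

```text
time: 28.45
tcp_pos: [0.5939, -0.2739, 0.0922]
ee_rot: [-2.251, -2.191, -0.0]
force: [-0.1, -0.2, -2.8]
opening: 0.0449
grip_force: 62.4
```

>>> move_arm([
  {"x": 0, "y": 0, "z": 0.001, "ax": 0, "ay": 0, "az": 0, "gripper": -1},
  {"x": 0, "y": 0, "z": 0, "ax": 0, "ay": 0, "az": 0, "gripper": -1},
  {"x": 0, "y": 0, "z": 0, "ax": 0, "ay": 0, "az": 0, "gripper": -1},
  {"x": 0, "y": 0, "z": 0, "ax": 0, "ay": 0, "az": 0, "gripper": 0.3},
  {"x": 0, "y": 0, "z": 0, "ax": 0, "ay": 0, "az": 0, "gripper": 0.5},
  {"x": 0, "y": 0, "z": 0, "ax": 0, "ay": 0, "az": 0, "gripper": 0.5},
  {"x": 0, "y": 0, "z": 0, "ax": 0, "ay": 0, "az": 0, "gripper": 0.5},
  {"x": 0, "y": 0, "z": -0.02, "ax": 0, "ay": 0, "az": 0, "gripper": 0.5},
  {"x": 0, "y": 0, "z": -0.04, "ax": 0, "ay": 0, "az": 0, "gripper": 0.5},
  {"x": 0, "y": 0, "z": -0.05, "ax": 0, "ay": 0, "az": 0, "gripper": 1},
])

```text
time: 29.45
tcp_pos: [0.5928, -0.2735, 0.2019]
ee_rot: [-2.248, -2.19, 0.001]
force: [0.3, 0.0, 0.2]
opening: 0.0769
grip_force: 0.0
```

>>> move_arm([
  {"x": 0, "y": -0.01, "z": -0.04, "ax": 0, "ay": 0, "az": 0, "gripper": 1},
  {"x": 0, "y": -0.03, "z": -0.04, "ax": 0, "ay": 0, "az": 0, "gripper": 1},
  {"x": 0, "y": -0.03, "z": -0.03, "ax": 0, "ay": 0, "az": 0, "gripper": 1},
  {"x": 0, "y": -0.03, "z": 0, "ax": 0, "ay": 0, "az": 0, "gripper": 1},
  {"x": 0, "y": 0, "z": 0, "ax": 0, "ay": 0, "az": 0, "gripper": 1},
  {"x": 0, "y": 0, "z": 0, "ax": 0, "ay": 0, "az": 0, "gripper": 1},
  {"x": 0, "y": 0, "z": 0, "ax": 0, "ay": 0, "az": 0, "gripper": 1},
])

```text
time: 30.15
tcp_pos: [0.4947, -0.2711, 0.3118]
ee_rot: [2.25, 2.191, 0.001]
force: [0.3, -0.2, 0.0]
opening: 0.0853
grip_force: 0.0
```

```bash
python3 look.py w10|grep -v white;  python3 -c "
from h import *
d=grab('top');show(d,'orange',8,.147);show(d,'white',200,.03,k=5)"
```

```text
30.2 [ 0.4948 -0.2709  0.3115] [2.2501 2.1923 0.0016] 0.08534566079558989 0.0
orange px [290.3 236.3] xy [ 0.4571 -0.357 ] wh [0.0096 0.0089] ang 87.4
orange px [233.7  25.1] xy [ 0.4056 -0.1127] wh [0.0331 0.0229] ang 36.3
orange px [225.7  19.2] xy [ 0.3995 -0.1056] wh [0.0237 0.0165] ang 42.0
blue px [408.4 156.7] xy [ 0.6152 -0.2891] wh [0.2675 0.066 ] ang 88.4
blue px [277.7 156.8] xy [ 0.4368 -0.274 ] wh [0.2881 0.1258] ang 88.6
blue px [560.   78.8] xy [ 0.8187 -0.1629] wh [0.1977 0.1403] ang -10.9
green px [270.4  84. ] xy [ 0.4358 -0.1698] wh [0.0586 0.0177] ang 88.5
orange px [464.7 182.3] xy [ 0.5934 -0.3154] wh [0.0219 0.0211] ang -3.5
orange px [433.6 181.6] xy [ 0.5957 -0.2336] wh [0.0213 0.0189] ang 89.4
orange px [448.8 181.3] xy [ 0.5966 -0.2734] wh [0.0219 0.0211] ang -3.2
orange px [418.4 181. ] xy [ 0.5975 -0.1927] wh [0.0214 0.0205] ang -46.0
white px [345.2 378.8] xy [0.0721 0.0059] wh [0.19   0.0933] ang -85.1
white px [615.7 352.8] xy [ 0.1305 -0.7431] wh [0.2312 0.0273] ang 2.3
white px [606.5 276.5] xy [ 0.3394 -0.7415] wh [0.1723 0.0323] ang -2.2
white px [633.8 251.2] xy [ 0.4108 -0.8239] wh [0.0609 0.0392] ang 2.4
white px [572.  197.1] xy [ 0.5609 -0.6672] wh [0.0734 0.0703] ang 74.7
white px [405.8 201.9] xy [ 0.5827 -0.2075] wh [0.1517 0.1161] ang -2.0
white px [255.6 203.3] xy [0.5593 0.2592] wh [0.2124 0.045 ] ang -2.8
white px [626.  189.4] xy [ 0.591  -0.8233] wh [0.1306 0.0294] ang -0.7
white px [581.3 172.6] xy [ 0.6411 -0.7092] wh [0.1464 0.0663] ang 87.6
white px [297.4 193.4] xy [0.5835 0.1377] wh [0.2093 0.0465] ang -1.1
white px [274.3 130.8] xy [0.778  0.2082] wh [0.082  0.0749] ang 50.7
```

View pics/w10.png

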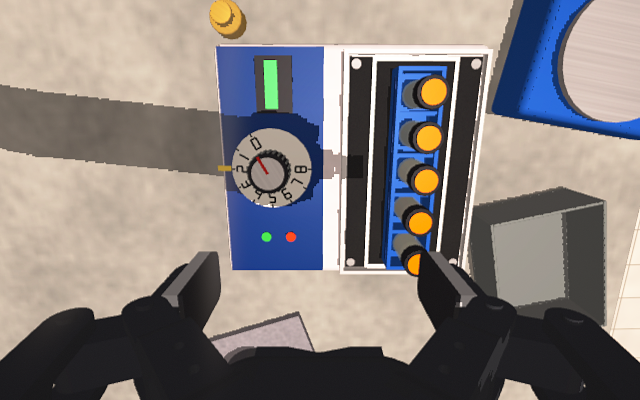

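The tray sits inside the outline with its five jars upright, the outline visible at columns 375 and 458. The dial reads 2 at the index (225,169). Next: move over the sleeve.

>>> move_arm([
  {"x": 0, "y": -0.011, "z": 0.034, "ax": 0, "ay": 0, "az": 0, "gripper": 1},
  {"x": 0, "y": -0.011, "z": 0.034, "ax": 0, "ay": 0, "az": 0, "gripper": 1},
  {"x": 0, "y": -0.011, "z": 0.034, "ax": 0, "ay": 0, "az": 0, "gripper": 1},
  {"x": 0, "y": -0.011, "z": 0.034, "ax": 0, "ay": 0, "az": 0, "gripper": 1},
  {"x": 0.001, "y": -0.011, "z": 0.02, "ax": 0, "ay": 0, "az": 0, "gripper": 1},
  {"x": 0, "y": 0, "z": 0, "ax": 0, "ay": 0, "az": 0, "gripper": 1},
  {"x": 0, "y": 0, "z": 0, "ax": 0, "ay": 0, "az": 0, "gripper": 1},
  {"x": 0, "y": 0, "z": 0, "ax": 0, "ay": 0, "az": 0, "gripper": 1},
])

```text
time: 31.05
tcp_pos: [0.4412, -0.2689, 0.1567]
ee_rot: [2.248, 2.191, 0.003]
force: [0.9, -0.2, 0.3]
opening: 0.0852
grip_force: 0.0
```

Run:
```python
from h import *
d=grab("wrist","w11");s=r.sense();print(s["tcp_pos"],s["ee_rot"])
for q in blobs(d,"white",300,.107): print(q[0],q[1],q[2])
print(pix(d,(.4396,-.2686,.107)))
```

```text
[ 0.4411 -0.269   0.1568] [2.2484 2.1902 0.0021]
[514.6 391.8] [ 0.5813 -0.4006] [0.0236 0.0171]
[119.9 391.5] [ 0.2949 -0.3897] [0.0273 0.0175]
[ 27.2 291.5] [ 0.2445 -0.3105] [0.0517 0.0511]
[233.3 305.2] [ 0.3765 -0.3251] [0.0892 0.0299]
[344.1 247.3] [ 0.4562 -0.2858] [0.0565 0.0161]
[109.6 251.5] [ 0.3035 -0.2941] [0.1287 0.074 ]
[350.9 168.4] [ 0.4612 -0.2358] [0.0368 0.0178]
[476.8 115.8] [ 0.5506 -0.2609] [0.2244 0.1201]
[134.4  60.2] [ 0.3303 -0.174 ] [0.1311 0.0609]
[316.206 223.448]
```

View pics/w11.png

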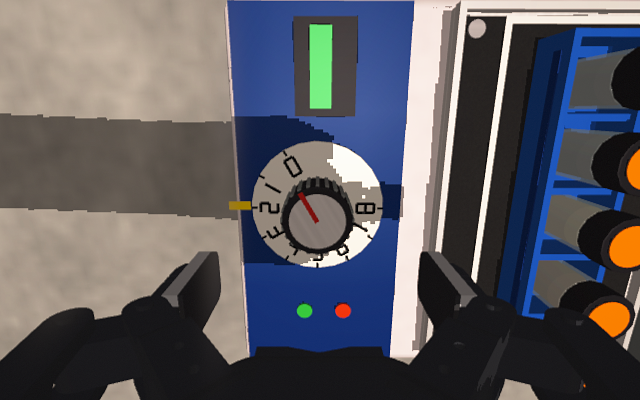

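The knob's top is at (317,222), as predicted, and 2 stands at the index (240,206). Descend, grip, and turn 90° clockwise.

>>> move_arm([
  {"x": 0, "y": -0.0015, "z": 0.03, "ax": 0, "ay": 0, "az": 0, "gripper": 1},
  {"x": 0, "y": 0, "z": 0.03, "ax": 0, "ay": 0, "az": 0, "gripper": 1},
  {"x": 0, "y": 0, "z": 0.013, "ax": 0, "ay": 0, "az": 0, "gripper": 1},
  {"x": 0, "y": 0, "z": 0, "ax": 0, "ay": 0, "az": 0, "gripper": 1},
  {"x": 0, "y": 0, "z": 0, "ax": 0, "ay": 0, "az": 0, "gripper": 1},
  {"x": 0, "y": 0, "z": 0, "ax": 0, "ay": 0, "az": 0, "gripper": 1},
])

```text
time: 31.7
tcp_pos: [0.4389, -0.2692, 0.0838]
ee_rot: [2.249, 2.19, 0.001]
force: [0.1, -0.5, 0.1]
opening: 0.0852
grip_force: 0.0
```

>>> move_arm([
  {"x": 0, "y": 0, "z": 0, "ax": 0, "ay": 0, "az": 0, "gripper": -1},
  {"x": 0, "y": 0, "z": 0, "ax": 0, "ay": 0, "az": 0, "gripper": -1},
  {"x": 0, "y": 0, "z": 0, "ax": 0, "ay": 0, "az": 0, "gripper": -1},
  {"x": 0, "y": 0, "z": 0, "ax": 0, "ay": 0, "az": 0, "gripper": -1},
  {"x": 0, "y": 0, "z": 0, "ax": 0, "ay": 0, "az": 0, "gripper": -1},
  {"x": 0, "y": 0, "z": 0, "ax": 0, "ay": 0, "az": 0, "gripper": -1},
  {"x": 0, "y": 0, "z": 0, "ax": 0, "ay": 0, "az": 0, "gripper": -1},
])

```text
time: 32.4
tcp_pos: [0.4404, -0.2692, 0.0839]
ee_rot: [2.247, 2.189, 0.004]
force: [3.5, 0.2, 5.0]
opening: 0.042
grip_force: 60.3
```

>>> move_arm([
  {"x": 0, "y": 0, "z": 0, "ax": 0, "ay": 0, "az": 6, "gripper": -1},
  {"x": 0, "y": 0, "z": 0, "ax": 0, "ay": 0, "az": 6, "gripper": -1},
  {"x": 0, "y": 0, "z": 0, "ax": 0, "ay": 0, "az": 6, "gripper": -1},
  {"x": 0, "y": 0, "z": 0, "ax": 0, "ay": 0, "az": 6, "gripper": -1},
  {"x": 0, "y": 0, "z": 0, "ax": 0, "ay": 0, "az": 6, "gripper": -1},
  {"x": 0, "y": 0, "z": 0, "ax": 0, "ay": 0, "az": 6, "gripper": -1},
  {"x": 0, "y": 0, "z": 0, "ax": 0, "ay": 0, "az": 6, "gripper": -1},
  {"x": 0, "y": 0, "z": 0, "ax": 0, "ay": 0, "az": 6, "gripper": -1},
])

```text
time: 33.2
tcp_pos: [0.4394, -0.2688, 0.0839]
ee_rot: [2.947, 1.08, 0.004]
force: [0.1, 1.3, 8.5]
opening: 0.0422
grip_force: 60.5
```

>>> move_arm([
  {"x": 0, "y": 0, "z": 0, "ax": 0, "ay": 0, "az": 6, "gripper": -1},
  {"x": 0, "y": 0, "z": 0, "ax": 0, "ay": 0, "az": 6, "gripper": -1},
  {"x": 0, "y": 0, "z": 0, "ax": 0, "ay": 0, "az": 6, "gripper": -1},
  {"x": 0, "y": 0, "z": 0, "ax": 0, "ay": 0, "az": 6, "gripper": -1},
  {"x": 0, "y": 0, "z": 0, "ax": 0, "ay": 0, "az": 6, "gripper": -1},
  {"x": 0, "y": 0, "z": 0, "ax": 0, "ay": 0, "az": 6, "gripper": -1},
  {"x": 0, "y": 0, "z": 0, "ax": 0, "ay": 0, "az": 6, "gripper": -1},
  {"x": 0, "y": 0, "z": 0, "ax": 0, "ay": 0, "az": 0, "gripper": -1},
  {"x": 0, "y": 0, "z": 0, "ax": 0, "ay": 0, "az": 0, "gripper": -1},
  {"x": 0, "y": 0, "z": 0, "ax": 0, "ay": 0, "az": 0, "gripper": -1},
])

```text
time: 34.2
tcp_pos: [0.4391, -0.268, 0.0839]
ee_rot: [3.141, -0.04, 0.004]
force: [-1.3, 3.7, 10.8]
opening: 0.0426
grip_force: 60.6
```

>>> move_arm([
  {"x": 0, "y": 0, "z": 0, "ax": 0, "ay": 0, "az": 0, "gripper": 0.4},
  {"x": 0, "y": 0, "z": 0, "ax": 0, "ay": 0, "az": 0, "gripper": 1},
  {"x": 0, "y": 0, "z": 0, "ax": 0, "ay": 0, "az": 0, "gripper": 1},
  {"x": 0, "y": 0, "z": 0, "ax": 0, "ay": 0, "az": 0, "gripper": 1},
  {"x": 0, "y": 0, "z": 0, "ax": 0, "ay": 0, "az": 0, "gripper": 1},
  {"x": 0, "y": 0, "z": -0.04, "ax": 0, "ay": 0, "az": 0, "gripper": 1},
  {"x": 0, "y": 0, "z": -0.05, "ax": 0, "ay": 0, "az": 0, "gripper": 1},
  {"x": 0, "y": 0, "z": -0.05, "ax": 0, "ay": 0, "az": 0, "gripper": 1},
  {"x": 0, "y": 0, "z": -0.02, "ax": 0, "ay": 0, "az": 0, "gripper": 1},
  {"x": 0, "y": 0, "z": 0, "ax": 0, "ay": 0, "az": 0, "gripper": 1},
])

```text
time: 35.2
tcp_pos: [0.4397, -0.27, 0.2461]
ee_rot: [3.137, -0.043, 0.009]
force: [-0.5, -0.6, -0.5]
opening: 0.0857
grip_force: 0.0
```

```bash
python3 look.py w12 | head -8
python3 - <<'E'
import cv2
from h import *
i=cv2.imread("pics/w12.png"); a=cv2.resize(i[100:400,200:520],None,fx=1.5,fy=1.5)
d=grab("top","t12");show(d,'white',200,.03,k=5);show(d,'green',200,.003,k=5)
cv2.imwrite("pics/c12.png",a)
E
```

```text
35.25 [ 0.4383 -0.2695  0.2438] [ 3.1388 -0.0429  0.0042] 0.085367913735016 0.0
orange px [404.  161.4] xy [ 0.4561 -0.3554] wh [0.0111 0.01  ] ang 2.0
blue px [293.5 174.4] xy [ 0.434  -0.2669] wh [0.2951 0.1282] ang 88.4
blue px [316.1  16.4] xy [ 0.5971 -0.2719] wh [0.2801 0.0274] ang 88.6
green px [220.8 179.8] xy [ 0.431 -0.154] wh [0.0618 0.0169] ang 88.4
white px [312.4 186.7] xy [ 0.4021 -0.2724] wh [0.8233 0.4172] ang 88.6
white px [340.6 377.2] xy [0.0762 0.0185] wh [0.1776 0.0744] ang -73.5
white px [631.6 251.1] xy [ 0.4072 -0.821 ] wh [0.0613 0.0552] ang -72.6
white px [562.4 223.7] xy [ 0.4922 -0.6303] wh [0.0929 0.0404] ang 74.1
white px [424.4 206.7] xy [ 0.5323 -0.2473] wh [0.2918 0.1323] ang 60.5
white px [255.7 203.3] xy [0.5593 0.2592] wh [0.2124 0.045 ] ang -2.8
white px [297.3 193.3] xy [0.5835 0.1377] wh [0.2093 0.0465] ang -1.1
white px [274.6 131.4] xy [0.7742 0.2066] wh [0.0772 0.0748] ang -55.4
green px [204.3 233.7] xy [0.4747 0.4168] wh [0.2549 0.0952] ang 5.3
```

View pics/c12.png

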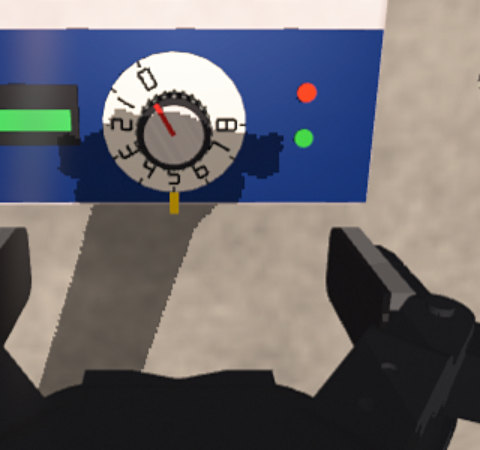

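5 now stands at the index (174,200). Next, the white trays: move over the left one.

>>> move_arm([
  {"x": 0.009, "y": -0.0443, "z": 0, "ax": 0, "ay": 0, "az": 1.2, "gripper": 1},
  {"x": 0.009, "y": -0.0443, "z": 0, "ax": 0, "ay": 0, "az": 0, "gripper": 1},
  {"x": 0.009, "y": -0.0443, "z": 0, "ax": 0, "ay": 0, "az": 0, "gripper": 1},
  {"x": 0.009, "y": -0.0443, "z": 0, "ax": 0, "ay": 0, "az": 0, "gripper": 1},
  {"x": 0.009, "y": -0.0443, "z": 0, "ax": 0, "ay": 0, "az": 0, "gripper": 1},
  {"x": 0.009, "y": -0.0443, "z": 0, "ax": 0, "ay": 0, "az": 0, "gripper": 1},
  {"x": 0.009, "y": -0.0443, "z": 0, "ax": 0, "ay": 0, "az": 0, "gripper": 1},
  {"x": 0.009, "y": -0.0443, "z": 0, "ax": 0, "ay": 0, "az": 0, "gripper": 1},
  {"x": 0.009, "y": -0.0443, "z": 0, "ax": 0, "ay": 0, "az": 0, "gripper": 1},
  {"x": 0.009, "y": -0.0443, "z": 0, "ax": 0, "ay": 0, "az": 0, "gripper": 1},
])

```text
time: 36.3
tcp_pos: [0.5467, 0.1708, 0.2399]
ee_rot: [3.14, -0.075, -0.006]
force: [0.4, 0.4, 0.4]
opening: 0.0851
grip_force: 0.0
```

>>> move_arm([
  {"x": 0.009, "y": -0.0443, "z": 0.01, "ax": 0, "ay": 0, "az": 0, "gripper": 1},
  {"x": 0.009, "y": -0.0443, "z": 0.02, "ax": 0, "ay": 0, "az": 0, "gripper": 1},
  {"x": 0, "y": 0, "z": 0.02, "ax": 0, "ay": 0, "az": 0, "gripper": 1},
  {"x": 0, "y": 0, "z": 0, "ax": 0, "ay": 0, "az": 0, "gripper": 1},
  {"x": 0, "y": 0, "z": 0, "ax": 0, "ay": 0, "az": 0, "gripper": 1},
  {"x": 0, "y": 0, "z": 0, "ax": 0, "ay": 0, "az": 0, "gripper": 1},
])

```text
time: 36.9
tcp_pos: [0.5704, 0.2558, 0.1925]
ee_rot: [3.14, -0.078, 0.0]
force: [0.2, 0.4, 0.6]
opening: 0.0852
grip_force: 0.0
```

Run:
```python
from h import *
d=grab("wrist","w13");s=r.sense();print(s["tcp_pos"],s["ee_rot"])
show(d,"green",300,.003)
# white tray: try thresholds
hsv=cv2.cvtColor(d["frame"],cv2.COLOR_RGB2HSV)
for lo,sat in((200,25),(215,25),(230,20)):
    HSV["w"]=((0,0,lo),(179,sat,255)); print(lo,sat); show(d,"w",1500,.03,k=3)
u,v=pix(d,(.559,.2592,.03)).astype(int); print(u,v); print(hsv[v-20:v+20:8,u-45:u+46:9].tolist()[2], hsv[v,u-120:u-80:10].tolist())
```

```text
[0.5707 0.2559 0.193 ] [ 3.1403 -0.0787  0.0018]
green px [223.9 316.8] xy [0.4122 0.383 ] wh [0.1271 0.0394] ang 5.3
green px [156.4 212.4] xy [0.5255 0.424 ] wh [0.158  0.0997] ang 5.4
200 25
w px [314.  130.2] xy [0.6209 0.2582] wh [0.0901 0.0461] ang -2.8
w px [445.4 169.5] xy [0.5852 0.1393] wh [0.2127 0.0457] ang -1.1
215 25
w px [314.  130.2] xy [0.6209 0.2582] wh [0.0901 0.0461] ang -2.8
w px [445.4 169.5] xy [0.5852 0.1393] wh [0.2127 0.0457] ang -1.1
230 20
w px [314.  129.9] xy [0.6209 0.2582] wh [0.0901 0.0461] ang -2.8
w px [448.5 144.9] xy [0.585  0.1394] wh [0.2124 0.0454] ang -1.1
316 195
[[13, 43, 95], [14, 45, 96], [16, 42, 92], [14, 35, 140], [14, 35, 139], [16, 35, 139], [14, 35, 140], [11, 35, 116], [14, 44, 99], [15, 45, 102], [14, 45, 97]] [[67, 171, 157], [17, 46, 183], [18, 45, 181], [18, 45, 174]]
```

View pics/w13.png

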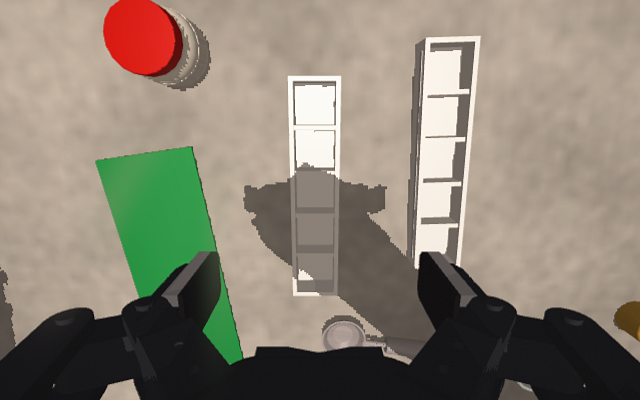

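The left tray lies at (315,186), square under the gripper, with an empty mat to its left and the spatula at (345,335) clear. I'll pick it up.

>>> move_arm([
  {"x": -0.012, "y": -0.0045, "z": 0.04, "ax": 0, "ay": 0, "az": 0, "gripper": 1},
  {"x": 0, "y": 0, "z": 0.045, "ax": 0, "ay": 0, "az": 0, "gripper": 1},
  {"x": 0, "y": 0, "z": 0.045, "ax": 0, "ay": 0, "az": 0, "gripper": 1},
  {"x": 0, "y": 0, "z": 0.035, "ax": 0, "ay": 0, "az": 0, "gripper": 1},
  {"x": 0, "y": 0, "z": 0.02, "ax": 0, "ay": 0, "az": 0, "gripper": 1},
  {"x": 0, "y": 0, "z": 0, "ax": 0, "ay": 0, "az": 0, "gripper": 1},
  {"x": 0, "y": 0, "z": 0, "ax": 0, "ay": 0, "az": 0, "gripper": 1},
  {"x": 0, "y": 0, "z": 0, "ax": 0, "ay": 0, "az": 0, "gripper": 1},
])

```text
time: 37.75
tcp_pos: [0.5599, 0.2628, 0.0096]
ee_rot: [-3.139, 0.076, -0.005]
force: [0.2, -0.2, 0.6]
opening: 0.0857
grip_force: 0.0
```

>>> move_arm([
  {"x": 0, "y": 0, "z": 0, "ax": 0, "ay": 0, "az": 0, "gripper": -1},
  {"x": 0, "y": 0, "z": 0, "ax": 0, "ay": 0, "az": 0, "gripper": -1},
  {"x": 0, "y": 0, "z": 0, "ax": 0, "ay": 0, "az": 0, "gripper": -1},
  {"x": 0, "y": 0, "z": 0, "ax": 0, "ay": 0, "az": 0, "gripper": -1},
  {"x": 0, "y": 0, "z": 0, "ax": 0, "ay": 0, "az": 0, "gripper": -1},
  {"x": 0, "y": 0, "z": 0, "ax": 0, "ay": 0, "az": 0, "gripper": -1},
  {"x": 0, "y": 0, "z": 0, "ax": 0, "ay": 0, "az": 0, "gripper": -1},
])

```text
time: 38.45
tcp_pos: [0.559, 0.2625, 0.0085]
ee_rot: [-3.14, 0.075, -0.003]
force: [-0.8, -1.0, 5.6]
opening: 0.0446
grip_force: 63.1
```

>>> move_arm([
  {"x": 0, "y": 0, "z": -0.02, "ax": 0, "ay": 0, "az": 0, "gripper": -1},
  {"x": 0, "y": 0, "z": -0.04, "ax": 0, "ay": 0, "az": 0, "gripper": -1},
  {"x": 0, "y": 0, "z": -0.03, "ax": 0, "ay": 0, "az": -4.1, "gripper": -1},
  {"x": 0, "y": 0, "z": 0, "ax": 0, "ay": 0, "az": -4.1, "gripper": -1},
  {"x": -0.0138, "y": -0.0327, "z": 0, "ax": 0, "ay": 0, "az": 0, "gripper": -1},
  {"x": -0.0138, "y": -0.0327, "z": 0, "ax": 0, "ay": 0, "az": 0, "gripper": -1},
  {"x": -0.0138, "y": -0.0327, "z": 0, "ax": 0, "ay": 0, "az": 0, "gripper": -1},
  {"x": -0.0138, "y": -0.0327, "z": 0, "ax": 0, "ay": 0, "az": 0, "gripper": -1},
  {"x": -0.0138, "y": -0.0327, "z": 0, "ax": 0, "ay": 0, "az": 0, "gripper": -1},
  {"x": 0, "y": 0, "z": 0, "ax": 0, "ay": 0, "az": 0, "gripper": -1},
])

```text
time: 39.45
tcp_pos: [0.4674, 0.4266, 0.0981]
ee_rot: [-3.132, -0.167, 0.003]
force: [-0.8, 1.3, -0.9]
opening: 0.0445
grip_force: 62.2
```

>>> move_arm([
  {"x": 0, "y": 0, "z": 0.03, "ax": 0, "ay": 0, "az": 0, "gripper": -1},
  {"x": 0, "y": 0, "z": 0.02, "ax": 0, "ay": 0, "az": 0, "gripper": -1},
  {"x": 0, "y": 0, "z": 0.01, "ax": 0, "ay": 0, "az": 0, "gripper": -1},
  {"x": 0, "y": 0, "z": 0, "ax": 0, "ay": 0, "az": 0, "gripper": -1},
  {"x": 0, "y": 0, "z": 0, "ax": 0, "ay": 0, "az": 0, "gripper": -1},
  {"x": 0, "y": 0, "z": 0, "ax": 0, "ay": 0, "az": 0, "gripper": -1},
])

```text
time: 40.05
tcp_pos: [0.4747, 0.4192, 0.0385]
ee_rot: [-3.137, -0.149, -0.002]
force: [0.2, -0.3, -1.0]
opening: 0.045
grip_force: 62.3
```

Run:
```python
from h import *
s=r.sense();m=R.from_rotvec(s['ee_rot']).as_matrix();print(s["tcp_pos"],np.degrees(np.arctan2(m[1,0],m[0,0])))
d=grab("wrist");show(d,"green",300,.003,k=3);show(d,"white",800,.06,k=3)
d=grab("top");show(d,"white",200,.06,k=5)
```

```text
[0.4747 0.4192 0.0385] 5.4382297111559375
green px [399.6 123.7] xy [0.5293 0.3826] wh [0.1336 0.016 ] ang 5.4
green px [240.5 122.7] xy [0.5219 0.4663] wh [0.1324 0.015 ] ang 5.5
white px [601.8 294.2] xy [0.4788 0.3032] wh [0.0312 0.0295] ang 22.0
white px [168.5 250.2] xy [0.4815 0.4784] wh [0.0442 0.0417] ang -56.5
white px [617.9 151.9] xy [0.5376 0.3162] wh [0.0182 0.0117] ang -24.6
white px [492.3 161.8] xy [0.5228 0.3633] wh [0.0914 0.0577] ang 19.4
white px [133.8  68. ] xy [0.5487 0.4872] wh [0.0419 0.0313] ang -81.6
white px [322.8 110.7] xy [0.5335 0.4256] wh [0.0842 0.0463] ang 5.5
white px [230.2 368.1] xy [0.1086 0.3162] wh [0.0456 0.0448] ang -42.6
white px [259.4 337.9] xy [0.1867 0.2353] wh [0.1455 0.0399] ang -45.8
white px [631.6 251.3] xy [ 0.4075 -0.7978] wh [0.0582 0.0505] ang -72.7
white px [443.1 242. ] xy [ 0.4411 -0.2738] wh [0.0872 0.084 ] ang -2.8
white px [199.4 209.5] xy [0.5359 0.417 ] wh [0.0694 0.0287] ang 2.4
white px [426.6 207.8] xy [ 0.5247 -0.2487] wh [0.2937 0.1276] ang 61.7
white px [297.5 193.7] xy [0.5786 0.1354] wh [0.204  0.0437] ang -1.2
white px [275.2 132.5] xy [0.763  0.2018] wh [0.0674 0.0649] ang 0.4
```

>>> move_arm([
  {"x": 0, "y": 0, "z": 0.012, "ax": 0, "ay": 0, "az": 0, "gripper": -1},
  {"x": 0, "y": 0, "z": 0.009, "ax": 0, "ay": 0, "az": 0, "gripper": -1},
  {"x": 0, "y": 0, "z": 0.005, "ax": 0, "ay": 0, "az": 0, "gripper": -1},
  {"x": 0, "y": 0, "z": 0.001, "ax": 0, "ay": 0, "az": 0, "gripper": -1},
  {"x": 0, "y": 0, "z": 0, "ax": 0, "ay": 0, "az": 0, "gripper": -1},
  {"x": 0, "y": 0, "z": 0, "ax": 0, "ay": 0, "az": 0, "gripper": -1},
  {"x": 0, "y": 0, "z": 0, "ax": 0, "ay": 0, "az": 0, "gripper": -1},
])

```text
time: 40.85
tcp_pos: [0.4734, 0.4178, 0.0115]
ee_rot: [3.136, 0.149, -0.001]
force: [-5.4, -6.3, 15.8]
opening: 0.0447
grip_force: 64.1
```

>>> move_arm([
  {"x": 0, "y": 0, "z": 0, "ax": 0, "ay": 0, "az": 0, "gripper": 0.3},
  {"x": 0, "y": 0, "z": 0, "ax": 0, "ay": 0, "az": 0, "gripper": 0.6},
  {"x": 0, "y": 0, "z": 0, "ax": 0, "ay": 0, "az": 0, "gripper": 0.6},
  {"x": 0, "y": 0, "z": 0, "ax": 0, "ay": 0, "az": 0, "gripper": 0.6},
  {"x": 0, "y": 0, "z": -0.04, "ax": 0, "ay": 0, "az": 0, "gripper": 0.6},
  {"x": 0, "y": 0, "z": -0.05, "ax": 0, "ay": 0, "az": 0, "gripper": 1},
  {"x": 0, "y": 0, "z": -0.05, "ax": 0, "ay": 0, "az": 0, "gripper": 1},
  {"x": 0, "y": 0, "z": -0.04, "ax": 0, "ay": 0, "az": 0, "gripper": 1},
  {"x": 0, "y": 0, "z": 0, "ax": 0, "ay": 0, "az": 0, "gripper": 1},
  {"x": 0, "y": 0, "z": 0, "ax": 0, "ay": 0, "az": 0, "gripper": 1},
])

```text
time: 41.85
tcp_pos: [0.4745, 0.4189, 0.1914]
ee_rot: [-3.137, -0.149, -0.003]
force: [-0.4, 0.6, -1.9]
opening: 0.0854
grip_force: 0.0
```

```bash
cat > wt.py <<'E'
from h import *
s=r.sense();m=R.from_rotvec(s['ee_rot']).as_matrix();print(s["tcp_pos"],np.degrees(np.arctan2(m[1,0],m[0,0])))
HSV["w"]=((0,0,200),(179,25,255))
d=grab("wrist","wt%d"%(s["time"]*10));show(d,"green",300,.003,k=3);show(d,"w",800,.033,k=3)
d=grab("top");show(d,"white",200,.033,k=5);show(d,"green",200,.003)
E
python3 wt.py
```

```text
[0.4745 0.4189 0.1914] 5.451529835607505
green px [319.1 161.7] xy [0.4754 0.4195] wh [0.2585 0.0994] ang 5.4
w px [322.8 121.4] xy [0.5265 0.4239] wh [0.1086 0.0463] ang 5.4
w px [620.7 148.7] xy [0.5479 0.1424] wh [0.1393 0.0459] ang -0.9
white px [325.4 389.3] xy [0.043 0.059] wh [0.0574 0.0524] ang 46.2
white px [631.7 251. ] xy [ 0.4082 -0.8179] wh [0.0606 0.0526] ang -74.3
white px [443. 242.] xy [ 0.4424 -0.2805] wh [0.0891 0.0886] ang 89.5
white px [426.2 207.4] xy [ 0.529  -0.2543] wh [0.3034 0.1327] ang 61.1
white px [297.4 193.6] xy [0.583  0.1375] wh [0.2088 0.045 ] ang -1.2
white px [275.2 132.3] xy [0.774  0.2047] wh [0.0691 0.0682] ang -44.1
green px [208.9 221.6] xy [0.4756 0.4171] wh [0.2523 0.0948] ang 5.3
```

Tray A is centred on the mat. Now tray B.

>>> move_arm([
  {"x": 0, "y": 0, "z": 0, "ax": 0, "ay": 0, "az": 6.5, "gripper": 1},
  {"x": 0.0165, "y": 0.0396, "z": 0, "ax": 0, "ay": 0, "az": 0, "gripper": 1},
  {"x": 0.0165, "y": 0.0396, "z": 0, "ax": 0, "ay": 0, "az": 0, "gripper": 1},
  {"x": 0.0165, "y": 0.0396, "z": 0, "ax": 0, "ay": 0, "az": 0, "gripper": 1},
  {"x": 0.0165, "y": 0.0396, "z": 0, "ax": 0, "ay": 0, "az": 0, "gripper": 1},
  {"x": 0.0165, "y": 0.0396, "z": 0, "ax": 0, "ay": 0, "az": 0, "gripper": 1},
  {"x": 0.0165, "y": 0.0396, "z": 0, "ax": 0, "ay": 0, "az": 0, "gripper": 1},
  {"x": 0.0165, "y": 0.0396, "z": 0, "ax": 0, "ay": 0, "az": 0, "gripper": 1},
  {"x": 0, "y": 0, "z": 0, "ax": 0, "ay": 0, "az": 0, "gripper": 1},
  {"x": 0, "y": 0, "z": 0, "ax": 0, "ay": 0, "az": 0, "gripper": 1},
])

```text
time: 42.95
tcp_pos: [0.5837, 0.1371, 0.1881]
ee_rot: [3.14, -0.034, -0.006]
force: [0.3, 0.9, -0.9]
opening: 0.0855
grip_force: 0.0
```

```bash
sed -i 's/800,.033/800,.03/' wt.py; python3 wt.py
```

```text
[0.5837 0.1371 0.1881] -1.2544110597148392
green px [ 69.2 224.4] xy [0.5148 0.4146] wh [0.1808 0.0846] ang 5.4
w px [ 35.9 247.9] xy [0.5179 0.4221] wh [0.124  0.0374] ang 5.5
w px [316.8 117. ] xy [0.6413 0.1386] wh [0.1004 0.0466] ang -1.2
white px [631.8 251.2] xy [ 0.4077 -0.8181] wh [0.0583 0.0515] ang -74.3
white px [443. 242.] xy [ 0.4422 -0.2815] wh [0.0893 0.086 ] ang -2.8
white px [203.5 234.7] xy [0.4704 0.4107] wh [0.202  0.0321] ang 5.4
white px [426.7 207.8] xy [ 0.5279 -0.2558] wh [0.3007 0.1307] ang 61.7
green px [204.3 233.7] xy [0.4746 0.4168] wh [0.2546 0.0953] ang 5.3
```

>>> move_arm([
  {"x": 0.001, "y": -0.0025, "z": 0.04, "ax": 0, "ay": 0, "az": 0, "gripper": 1},
  {"x": 0, "y": 0, "z": 0.045, "ax": 0, "ay": 0, "az": 0, "gripper": 1},
  {"x": 0, "y": 0, "z": 0.045, "ax": 0, "ay": 0, "az": 0, "gripper": 1},
  {"x": 0, "y": 0, "z": 0.032, "ax": 0, "ay": 0, "az": 0, "gripper": 1},
  {"x": 0, "y": 0, "z": 0.016, "ax": 0, "ay": 0, "az": 0, "gripper": 1},
  {"x": 0, "y": 0, "z": 0, "ax": 0, "ay": 0, "az": 0, "gripper": 1},
  {"x": 0, "y": 0, "z": 0, "ax": 0, "ay": 0, "az": 0, "gripper": 1},
  {"x": 0, "y": 0, "z": 0, "ax": 0, "ay": 0, "az": 0, "gripper": 1},
])

```text
time: 43.85
tcp_pos: [0.5871, 0.1428, 0.0144]
ee_rot: [-3.14, 0.028, -0.005]
force: [1.0, -0.2, -0.5]
opening: 0.0852
grip_force: 0.0
```

>>> move_arm([
  {"x": 0, "y": 0, "z": 0, "ax": 0, "ay": 0, "az": 0, "gripper": -1},
  {"x": 0, "y": 0, "z": 0, "ax": 0, "ay": 0, "az": 0, "gripper": -1},
  {"x": 0, "y": 0, "z": 0, "ax": 0, "ay": 0, "az": 0, "gripper": -1},
  {"x": 0, "y": 0, "z": 0, "ax": 0, "ay": 0, "az": 0, "gripper": -1},
  {"x": 0, "y": 0, "z": 0, "ax": 0, "ay": 0, "az": 0, "gripper": -1},
  {"x": 0, "y": 0, "z": 0, "ax": 0, "ay": 0, "az": 0, "gripper": -1},
  {"x": 0, "y": 0, "z": 0, "ax": 0, "ay": 0, "az": 0, "gripper": -1},
])

```text
time: 44.55
tcp_pos: [0.5863, 0.1417, 0.0136]
ee_rot: [-3.141, 0.029, -0.003]
force: [-2.0, -1.6, 6.5]
opening: 0.0444
grip_force: 62.9
```

>>> move_arm([
  {"x": 0, "y": 0, "z": -0.02, "ax": 0, "ay": 0, "az": 0, "gripper": -1},
  {"x": 0, "y": 0, "z": -0.04, "ax": 0, "ay": 0, "az": 0, "gripper": -1},
  {"x": 0, "y": 0, "z": -0.04, "ax": 0, "ay": 0, "az": -6.6, "gripper": -1},
  {"x": -0.012, "y": -0.04, "z": 0, "ax": 0, "ay": 0, "az": 0, "gripper": -1},
  {"x": -0.012, "y": -0.041, "z": 0, "ax": 0, "ay": 0, "az": 0, "gripper": -1},
  {"x": -0.012, "y": -0.041, "z": 0, "ax": 0, "ay": 0, "az": 0, "gripper": -1},
  {"x": -0.012, "y": -0.041, "z": 0, "ax": 0, "ay": 0, "az": 0, "gripper": -1},
  {"x": -0.012, "y": -0.041, "z": 0, "ax": 0, "ay": 0, "az": 0, "gripper": -1},
  {"x": -0.012, "y": -0.041, "z": 0, "ax": 0, "ay": 0, "az": 0, "gripper": -1},
  {"x": -0.012, "y": -0.041, "z": 0, "ax": 0, "ay": 0, "az": 0, "gripper": -1},
])

```text
time: 45.55
tcp_pos: [0.4732, 0.4194, 0.1122]
ee_rot: [3.138, 0.152, -0.0]
force: [1.0, 1.3, -2.4]
opening: 0.0444
grip_force: 61.9
```

>>> move_arm([
  {"x": 0, "y": 0, "z": 0.02, "ax": 0, "ay": 0, "az": 0, "gripper": -1},
  {"x": 0, "y": 0, "z": 0.02, "ax": 0, "ay": 0, "az": 0, "gripper": -1},
  {"x": 0, "y": 0, "z": 0, "ax": 0, "ay": 0, "az": 0, "gripper": -1},
  {"x": 0, "y": 0, "z": 0, "ax": 0, "ay": 0, "az": 0, "gripper": -1},
  {"x": 0, "y": 0, "z": 0, "ax": 0, "ay": 0, "az": 0, "gripper": -1},
])

```text
time: 46.05
tcp_pos: [0.4749, 0.4184, 0.0734]
ee_rot: [-3.137, -0.151, -0.002]
force: [-0.1, 0.6, -1.8]
opening: 0.0446
grip_force: 61.9
```

```bash
python3 wt.py; ls pics|tail -3
python3 - <<'E'
from h import *
import glob
f=sorted(glob.glob("pics/wt*.png"))[-1]; print(f)
s=r.sense(); d=grab("wrist"); HSV["w"]=((0,0,200),(179,25,255))
show(d,"w",800,s["tcp_pos"][2]-.0136+.03,k=3)
E
```

```text
[0.4749 0.4184 0.0734] 5.512264027560881
green px [389.7 122.7] xy [0.5291 0.3797] wh [0.1551 0.0105] ang 5.6
green px [248.  123.4] xy [0.5201 0.4683] wh [0.1559 0.0109] ang 5.4
w px [322.5 124.1] xy [0.5319 0.4248] wh [0.1251 0.0677] ang 5.5
white px [257.5 368.8] xy [0.0992 0.2457] wh [0.1724 0.0592] ang -43.0
white px [288.7 335.3] xy [0.1851 0.1624] wh [0.0585 0.048 ] ang 46.0
white px [631.8 251. ] xy [ 0.4085 -0.8185] wh [0.0608 0.0526] ang -72.7
white px [443. 242.] xy [ 0.4424 -0.2805] wh [0.0891 0.0886] ang 89.5
white px [195.3 209.2] xy [0.5407 0.442 ] wh [0.074  0.0441] ang 2.3
white px [426.1 207.3] xy [ 0.5293 -0.2537] wh [0.3048 0.1327] ang 61.1
white px [275.1 131.3] xy [0.7746 0.2053] wh [0.0705 0.0689] ang 43.7
green px [215.2 221.3] xy [0.5026 0.3814] wh [0.2119 0.0458] ang 13.8
wt418.png
wt429.png
wt460.png
pics/wt460.png
w px [321.7 124.1] xy [0.5348 0.4252] wh [0.0851 0.0461] ang 5.5
```

>>> move_arm([
  {"x": 0.002, "y": 0, "z": 0.01, "ax": 0, "ay": 0, "az": 0, "gripper": -1},
  {"x": 0, "y": 0, "z": 0.008, "ax": 0, "ay": 0, "az": 0, "gripper": -1},
  {"x": 0, "y": 0, "z": 0.005, "ax": 0, "ay": 0, "az": 0, "gripper": -1},
  {"x": 0, "y": 0, "z": 0, "ax": 0, "ay": 0, "az": 0, "gripper": -1},
  {"x": 0, "y": 0, "z": 0, "ax": 0, "ay": 0, "az": 0, "gripper": -1},
  {"x": 0, "y": 0, "z": 0, "ax": 0, "ay": 0, "az": 0, "gripper": -1},
])

```text
time: 46.8
tcp_pos: [0.4761, 0.4187, 0.0495]
ee_rot: [-3.138, -0.152, -0.0]
force: [0.1, -0.4, -1.5]
opening: 0.0443
grip_force: 61.9
```

Run:
```python
from h import *
s=r.sense(); d=grab("wrist","wz"); print(s["tcp_pos"])
HSV["w"]=((0,0,200),(179,25,255))
show(d,"w",800,s["tcp_pos"][2]-.0136+.03,k=3)
# profile along tray axis beyond far end
z=s["tcp_pos"][2]-.0136+.03
g=cv2.cvtColor(d["frame"],cv2.COLOR_RGB2GRAY)
for x in np.arange(.568,.592,.001):
    y=.419+(x-.474)*.0955; row=[]
    for off in(-.015,-.005,.005,.015):
        u,v=pix(d,(x,y+off,z)); row.append(d["frame"][int(round(v)),int(round(u))].tolist())
    print(round(x,3),row)
```

```text
[0.4761 0.4187 0.0495]
w px [322.6 122.9] xy [0.5363 0.4254] wh [0.0842 0.046 ] ang 5.6
0.568 [[254, 251, 241], [242, 239, 230], [242, 239, 230], [124, 114, 106]]
0.569 [[251, 248, 238], [245, 243, 234], [232, 230, 217], [129, 119, 111]]
0.57 [[251, 248, 238], [131, 121, 114], [129, 120, 112], [93, 87, 81]]
0.571 [[123, 114, 106], [129, 120, 112], [94, 88, 82], [95, 87, 81]]
0.572 [[129, 120, 112], [95, 87, 81], [95, 88, 82], [94, 88, 82]]
0.573 [[94, 87, 81], [94, 87, 82], [95, 88, 82], [95, 87, 81]]
0.574 [[95, 87, 82], [95, 87, 82], [94, 87, 82], [94, 87, 81]]
0.575 [[95, 88, 82], [95, 88, 82], [94, 86, 81], [86, 78, 73]]
0.576 [[94, 86, 81], [94, 87, 81], [86, 79, 73], [242, 238, 228]]
0.577 [[95, 88, 82], [86, 78, 73], [242, 240, 230], [16, 16, 19]]
0.578 [[86, 79, 74], [241, 238, 228], [17, 16, 19], [16, 16, 19]]
0.579 [[241, 237, 227], [18, 16, 17], [17, 17, 20], [16, 16, 19]]
0.58 [[17, 16, 18], [17, 16, 19], [17, 16, 19], [15, 15, 18]]
0.581 [[17, 16, 18], [15, 15, 17], [18, 17, 18], [18, 17, 19]]
0.582 [[18, 16, 19], [18, 16, 18], [18, 17, 19], [17, 16, 19]]
0.583 [[17, 17, 20], [17, 17, 18], [20, 18, 21], [17, 16, 18]]
0.584 [[19, 18, 20], [19, 19, 21], [17, 17, 19], [17, 15, 19]]
0.585 [[17, 17, 20], [18, 17, 20], [18, 17, 19], [16, 16, 18]]
0.586 [[18, 17, 19], [18, 18, 21], [17, 16, 18], [18, 18, 19]]
0.587 [[18, 18, 19], [17, 17, 21], [18, 18, 18], [18, 18, 19]]
0.588 [[17, 17, 20], [16, 14, 18], [18, 17, 19], [18, 17, 19]]
0.589 [[17, 17, 20], [17, 16, 19], [19, 18, 20], [16, 17, 18]]
0.59 [[18, 18, 20], [18, 16, 19], [17, 16, 17], [18, 16, 19]]
0.591 [[16, 16, 17], [19, 17, 19], [17, 17, 19], [17, 16, 19]]
0.592 [[17, 16, 18], [16, 16, 19], [13, 13, 16], [15, 14, 18]]
```

Run:
```python
from h import *
a=cv2.imread("pics/wz.png")
d=grab("side","sz"); b=cv2.imread("pics/sz.png"); t=grab("top","tz"); c=cv2.imread("pics/tz.png")
b2=cv2.resize(b[290:370,260:460],(400,160),interpolation=cv2.INTER_CUBIC)
c2=cv2.resize(c[70:290,160:520],(400,245))
o=np.zeros((600,800,3),np.uint8); o[:340,:544]=cv2.resize(a,(544,340)); o[345:505,:400]=b2; o[345:590,400:800]=c2
cv2.imwrite("pics/mont.png",o)
d=grab("wrist");print(pix(d,(.58,.429,.066)))
```

```text
[320.6882  -5.2355]
```

View pics/mont.png

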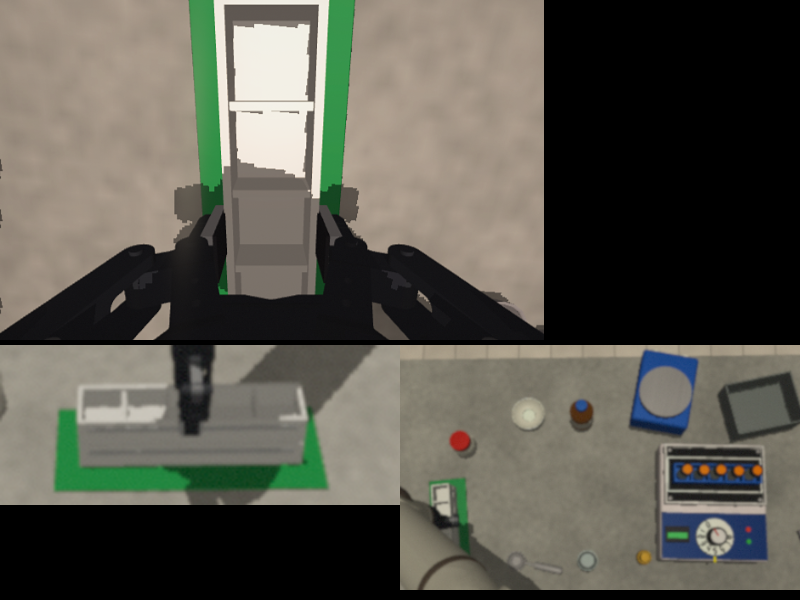

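The side crop shows the upper tray flush over the lower at both ends (columns 80 and 303), about 3 mm above it. The top crop shows the shaker loaded with five jars and the bystanders in place. I'll lower and release.

>>> move_arm([
  {"x": -0.0005, "y": 0, "z": 0.003, "ax": 0, "ay": 0, "az": 0, "gripper": -1},
  {"x": 0, "y": 0, "z": 0.001, "ax": 0, "ay": 0, "az": 0, "gripper": -1},
  {"x": 0, "y": 0, "z": 0, "ax": 0, "ay": 0, "az": 0, "gripper": -1},
  {"x": 0, "y": 0, "z": 0, "ax": 0, "ay": 0, "az": 0, "gripper": -1},
  {"x": 0, "y": 0, "z": 0, "ax": 0, "ay": 0, "az": 0, "gripper": -1},
])

```text
time: 47.5
tcp_pos: [0.476, 0.4188, 0.0466]
ee_rot: [-3.137, -0.152, -0.002]
force: [-1.6, -1.7, 7.2]
opening: 0.0445
grip_force: 62.9
```

>>> move_arm([
  {"x": 0, "y": 0, "z": 0, "ax": 0, "ay": 0, "az": 0, "gripper": 0.3},
  {"x": 0, "y": 0, "z": 0, "ax": 0, "ay": 0, "az": 0, "gripper": 0.6},
  {"x": 0, "y": 0, "z": 0, "ax": 0, "ay": 0, "az": 0, "gripper": 0.6},
  {"x": 0, "y": 0, "z": 0, "ax": 0, "ay": 0, "az": 0, "gripper": 0.6},
  {"x": 0, "y": 0, "z": -0.04, "ax": 0, "ay": 0, "az": 0, "gripper": 0.6},
  {"x": 0, "y": 0, "z": -0.05, "ax": 0, "ay": 0, "az": 0, "gripper": 1},
  {"x": 0, "y": 0, "z": -0.05, "ax": 0, "ay": 0, "az": 0, "gripper": 1},
  {"x": 0, "y": 0, "z": -0.04, "ax": 0, "ay": 0, "az": 0, "gripper": 1},
  {"x": 0, "y": 0, "z": 0, "ax": 0, "ay": 0, "az": 0, "gripper": 1},
  {"x": 0, "y": 0, "z": 0, "ax": 0, "ay": 0, "az": 0, "gripper": 1},
])

```text
time: 48.5
tcp_pos: [0.4761, 0.4188, 0.2265]
ee_rot: [-3.137, -0.152, -0.003]
force: [-0.1, -0.2, -0.6]
opening: 0.0855
grip_force: 0.0
```

```bash
sed -i 's/800,.03,/800,.063,/' wt.py; python3 wt.py
```

```text
[0.4761 0.4188 0.2265] 5.55006278920782
green px [318.9 153.9] xy [0.4755 0.4195] wh [0.2584 0.0994] ang 5.3
w px [320.7 120. ] xy [0.528  0.4248] wh [0.1051 0.0462] ang 5.6
white px [631.7 251. ] xy [ 0.4085 -0.8185] wh [0.0608 0.0526] ang -72.7
white px [443. 242.] xy [ 0.4424 -0.2805] wh [0.0891 0.0886] ang 89.5
white px [200.2 211.6] xy [0.5327 0.4265] wh [0.0948 0.0325] ang 5.2
white px [426.1 207.3] xy [ 0.529  -0.2543] wh [0.3034 0.1327] ang 61.1
white px [275.  132.3] xy [0.7735 0.2051] wh [0.0708 0.0682] ang -43.8
green px [212.1 229.5] xy [0.4749 0.4161] wh [0.2541 0.0936] ang 5.3
```

>>> move_arm([
  {"x": 0, "y": 0, "z": -0.04, "ax": 0, "ay": 0, "az": 0, "gripper": 1},
  {"x": 0, "y": 0.03, "z": -0.03, "ax": 0, "ay": 0, "az": 0, "gripper": 1},
  {"x": 0, "y": 0.045, "z": 0, "ax": 0, "ay": 0, "az": 0, "gripper": 1},
  {"x": 0, "y": 0.045, "z": 0, "ax": 0, "ay": 0, "az": 0, "gripper": 1},
  {"x": 0, "y": 0.045, "z": 0, "ax": 0, "ay": 0, "az": 0, "gripper": 1},
  {"x": 0, "y": 0.045, "z": 0, "ax": 0, "ay": 0, "az": 0, "gripper": 1},
  {"x": 0, "y": 0.045, "z": 0, "ax": 0, "ay": 0, "az": 0, "gripper": 1},
  {"x": 0, "y": 0.045, "z": 0, "ax": 0, "ay": 0, "az": 0, "gripper": 1},
  {"x": 0, "y": 0.045, "z": 0, "ax": 0, "ay": 0, "az": 0, "gripper": 1},
  {"x": 0, "y": 0, "z": 0, "ax": 0, "ay": 0, "az": 0, "gripper": 1},
])

```text
time: 49.6
tcp_pos: [0.5087, 0.0665, 0.293]
ee_rot: [3.135, 0.135, -0.006]
force: [-0.2, 0.5, -0.1]
opening: 0.0857
grip_force: 0.0
```

>>> move_arm([
  {"x": 0, "y": 0, "z": 0, "ax": 0, "ay": 0, "az": 0, "gripper": 1},
  {"x": 0, "y": 0, "z": 0, "ax": 0, "ay": 0, "az": 0, "gripper": 1},
  {"x": 0, "y": 0, "z": 0, "ax": 0, "ay": 0, "az": 0, "gripper": 1},
  {"x": 0, "y": 0, "z": 0, "ax": 0, "ay": 0, "az": 0, "gripper": 1},
  {"x": 0, "y": 0, "z": 0, "ax": 0, "ay": 0, "az": 0, "gripper": 1},
])

```text
time: 50.1
tcp_pos: [0.5088, 0.076, 0.2952]
ee_rot: [-3.138, -0.155, 0.0]
force: [0.5, -0.3, -0.2]
opening: 0.0854
grip_force: 0.0
```

Run:
```python
from h import *
print(r.sense()["tcp_pos"])
d=grab("top","tf");show(d,"orange",8,.147);show(d,"white",200,.063,k=5);show(d,"green",200,.003)
# bystanders: best template shift start -> now, top and side
for cam,items in(("top",{"pot":(215,157,14),"dish":(275,132,18),"amber":(323,131,14),"spatula":(280,266,24),"beaker":(329,263,11),"weight":(380,260,9)}),("side",{"pot":(246,308,18),"dish":(226,259,22),"amber":(243,208,18),"spatula":(400,263,18),"beaker":(394,218,14),"weight":(389,190,11)})):
    a=cv2.imread(f"pics/{cam}0.png",0); b=cv2.cvtColor(grab(cam,cam+"f")["frame"],cv2.COLOR_RGB2GRAY)
    for n,(u,v,h) in items.items():
        m=cv2.matchTemplate(b[v-h-25:v+h+26,u-h-25:u+h+26],a[v-h:v+h+1,u-h:u+h+1],cv2.TM_CCOEFF_NORMED)
        _,q,_,l=cv2.minMaxLoc(m);print(cam,n,"%.2f"%q,l[0]-25,l[1]-25)
w=grab("wrist");show(w,"orange",20,.147);show(w,"blue",800,.115,k=3)
```

```text
[0.5088 0.076  0.2952]
orange px [464.7 182.3] xy [ 0.5922 -0.3153] wh [0.0214 0.0189] ang 89.4
orange px [481.5 182. ] xy [ 0.5931 -0.359 ] wh [0.0218 0.0184] ang -3.9
orange px [448.8 181.3] xy [ 0.5953 -0.2732] wh [0.0214 0.0189] ang 89.4
orange px [433.7 181.4] xy [ 0.5957 -0.2336] wh [0.0213 0.0189] ang 89.4
orange px [418.5 180.9] xy [ 0.5975 -0.1928] wh [0.0213 0.0205] ang -46.0
white px [632.2 251.1] xy [ 0.4073 -0.7959] wh [0.0551 0.05  ] ang -75.6
white px [442.6 242. ] xy [ 0.4409 -0.273 ] wh [0.0869 0.0837] ang -2.8
white px [200.2 234. ] xy [0.4695 0.4106] wh [0.2001 0.0308] ang 6.1
white px [426.6 208. ] xy [ 0.5247 -0.2473] wh [0.2916 0.1273] ang 61.7
white px [308.4 169.7] xy [0.651  0.1053] wh [0.1058 0.0373] ang -76.3
white px [275.2 132.3] xy [0.7645 0.2012] wh [0.0625 0.0621] ang 57.3
green px [210.5 233.5] xy [0.4746 0.416 ] wh [0.2546 0.0936] ang 5.3
top pot 1.00 0 0
top dish 1.00 0 0
top amber 0.75 -1 -4
top spatula 0.73 0 0
top beaker 0.33 7 6
top weight 0.98 0 0
side pot 1.00 0 0
side dish 1.00 0 0
side amber 1.00 0 0
side spatula 0.84 0 1
side beaker 0.41 -6 -23
side weight 1.00 0 0
orange px [634.9 116.4] xy [ 0.5963 -0.1854] wh [0.0215 0.0091] ang 19.9
blue px [556.2 240.6] xy [ 0.4594 -0.1862] wh [0.1518 0.1001] ang 88.4
blue px [599.2 117. ] xy [ 0.5963 -0.1876] wh [0.0861 0.0475] ang 88.4
```

```bash
python3 -c "
from cell import r
print(r.finish_job())"
```

```text
the job is handed in; nothing more can be done
None
```

Job handed in: all five jars stand upright in the blue tray inside the shaker's outline, the sleeve was then turned to 5, and the two white trays are stacked on the mat to within about 1 mm; the final check covered every bystander except the beaker, which was hidden by the arm but unmoved in the top view taken just before the stack was released.

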